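# Build a small steam bath on the orange hotplate

## Task

Build the steam bath on the orange hotplate, one part after another from the bottom up: set the brass well block in the middle of its round plate, stand the steel beaker in the block's well, seat the white porcelain dish in the beaker's mouth, and close the dish with the blue cover. Every part must sit level and fully home and be let go before you go on to the next; do not push the other glassware and crockery about.

Things in the scene. Friction and masses are not known exactly. Their poses are not given: they have to be found in the camera images.
- hot_orange_top (a point): Small bench hotplate, a bright orange box 150 x 160 mm, fixed to the bench, with a round dark steel plate 128 mm in diameter on top. The point is the centre of the plate's upper face, 75 mm above the bench; its z axis points up. This is where the steam bath is built.
- hot_white_top (a point): Small bench hotplate, a white box 150 x 160 mm, fixed to the bench, with a round dark steel plate 128 mm in diameter on top. The point is the centre of the plate's upper face, 75 mm above the bench; its z axis points up. Not used.
- block_mid (a point): Yellow brass well block, loose: a round upright cup 66 mm in outer diameter and 30 mm high, walls 4 mm, with a round well 58 mm across and 20 mm deep open at the top (floor of the well 10 mm above the underside). The point is on the axis half-way up, 15 mm above the underside; z up along the axis. About 150 g.
- beaker_mid (a point): Plain stainless steel beaker without handle, loose, upright, mouth up: 52 mm outer diameter, 75 mm high, wall 3 mm (mouth 46 mm inside), lower edge slightly bevelled. It goes into the block's well, its underside then 20 mm below the block's rim. The point is on the axis half-way up, 37.5 mm above the underside; z up. About 110 g.
- dish_mid (a point): White porcelain dish, loose, upright, 38 mm high: the lower 16 mm is a solid tapering foot (32 mm across below, 41 mm above) that plugs into the beaker's mouth; above it an open bowl 22 mm high, 62 mm across at its underside, 66 mm at its rim, wall 4 mm. Seated, the bowl's underside rests on the beaker's rim. The point is on the axis, 19 mm above the foot's underside; z up. 90 g.
- cover_mid (a point): Blue cover with a black knob, loose, knob up, 30 mm high: a round boss 52 mm across, 6 mm high, that fits inside the dish's rim (58 mm inside); above it a disc 72 mm across, 4 mm thick, that rests on the rim; on top a round knob 20 mm in diameter and 20 mm high. It lies on its boss. The point is on the axis, 15 mm above the boss's underside (5 mm above the disc, 5 mm below the knob's middle); z up. 70 g.
- flask_mid (a point): Bystander: greenish conical glass flask, 64 mm across the base, 100 mm high with an orange stopper. The point is on the axis 50 mm above its underside.
- bottle_mid (a point): Bystander: small amber glass bottle with a black cap, 48 mm in diameter, 95 mm high. The point is on the axis half-way up.
- crucible_mid (a point): Bystander: small open terracotta-coloured crucible, 46 mm across the rim, 36 mm high. The point is on the axis half-way up.
- glass_mid (a point): Bystander: clear glass beaker with a bright red foot seen through the glass, 52 mm in diameter, 70 mm high. The point is on the axis half-way up.
Not all that is in view belongs to the job. Leave any purple look-alike of the part that bears beaker_mid alone.

How it is judged:
On the way, in this order (a step that is already met when the one before it is completed fails the run):
1. the brass block stands level on the orange hotplate's plate, within 15 mm of its centre, released (horizontal distance between block_mid and hot_orange_top below 0.015 m and z of block_mid in the frame of hot_orange_top between 0.011 and 0.019 m and angle between block_mid's own z axis and vertical below 0.1 rad and contact force between block and the fingers below 0.3 N and linear speed of block below 0.02 m/s), for 0.2 s.
2. then the steel beaker stands at the bottom of the block's well, released (all of step 1 and horizontal distance between beaker_mid and block_mid below 0.008 m and z of beaker_mid in the frame of block_mid between 0.0285 and 0.0365 m and angle between beaker_mid's own z axis and vertical below 0.1 rad and contact force between beaker and the fingers below 0.3 N and linear speed of beaker below 0.02 m/s), for 0.2 s.
3. then the porcelain dish is seated in the beaker's mouth, released (all of step 2 and horizontal distance between dish_mid and beaker_mid below 0.008 m and z of dish_mid in the frame of beaker_mid between 0.0365 and 0.0445 m and angle between dish_mid's own z axis and vertical below 0.1 rad and contact force between dish and the fingers below 0.3 N and linear speed of dish below 0.02 m/s), for 0.2 s.
4. then the blue cover lies level on the dish, released (all of step 3 and horizontal distance between cover_mid and dish_mid below 0.008 m and z of cover_mid in the frame of dish_mid between 0.024 and 0.032 m and angle between cover_mid's own z axis and vertical below 0.1 rad and contact force between cover and the fingers below 0.3 N and linear speed of cover below 0.02 m/s), for 0.2 s.
At the end, for the whole second after the job is handed in: Block on the orange hotplate within 15 mm of the plate's centre, beaker fully down in its well, dish fully seated on the beaker, cover lying on the dish; each within 8 mm of the axis of the part below and 4 mm of its seated height, within 0.1 rad of upright, released and at rest (all of step 4); the robot touches nothing.
It fails at once if the conical flask is pushed more than 30 mm from its place or tipped over (distance of flask_mid from where it was at the start of the episode above 0.03 m or angle between flask_mid's own z axis and vertical above 0.6 rad).
It fails at once if the small amber bottle is pushed more than 30 mm from its place or tipped over (distance of bottle_mid from where it was at the start of the episode above 0.03 m or angle between bottle_mid's own z axis and vertical above 0.6 rad).
It fails at once if the terracotta crucible is pushed more than 30 mm from its place or tipped over (distance of crucible_mid from where it was at the start of the episode above 0.03 m or angle between crucible_mid's own z axis and vertical above 0.6 rad).
It fails at once if the glass beaker is pushed more than 30 mm from its place or tipped over (distance of glass_mid from where it was at the start of the episode above 0.03 m or angle between glass_mid's own z axis and vertical above 0.6 rad).
It also fails if it takes over 128 s, if anything falls off the work surface, if the arm or the gripper's body presses on something with over 40 N, if the wrist force passes 120 N, or if a joint passes its speed limit or range.

## Robot

A 6-joint arm with a two-finger parallel gripper is mounted at the origin on the work surface. World frame = base frame: x ahead of the robot, y to its left, z up, the work surface at z = 0. Lengths are in m, angles in rad, forces in N, time in s.
With the tool pointing down it reaches from about 0.35 to 0.975 m from the base axis. Payload 4.9 kg.
Tool frame: the origin (TCP) lies midway between the tips of the shut fingers; the grasp point (between the pads) lies 19 mm behind it; x points along the fingers, y is the direction in which the jaws open and shut, and the axes are right-handed (so a half turn about x gives the same grasp; the last joint's range is limited). The gripper opens to 85 mm and grips with 20 to 120 N. Pads are 22 mm wide; open, the fingers measure 114 mm over their backs; the gripper's body (76 mm by 85 mm) begins 54 mm behind the grasp point. The pads swing forward as they close: fully open they stand 13 mm farther back than shut.
Start: joints at [-1.435, 0.053, 1.613, -0, 1.476, -0.119], TCP at [0.158, -0.605, 0.2] pointing down, gripper open.
Joint ranges: [-3.01, 3.01], [-1.01, 2.22], [0.06, 2.58], [-1.02, 4.17], [0.09, 2.62], [-3.14, 3.14]. Speed limits (rad/s): [2.57, 2.57, 3.14, 3.14, 3.14, 3.14].

## Interface

Orientations are given as a rotation vector (axis times angle).
In Python, from station import ctrl gives the robot as it stands.
- The arm moves only by the shell command python3 -m handwheel 'ROWS' [FORCE]. ROWS is JSON, a list of rows, each a list of 3 entries, a list of its own where there are three numbers: the finger opening in m, from 0 to 0.0854, then the shift along the tool's x, y, z in m, then the turn, a rotation vector about the tool's x, y, z in degrees. In form: [[claw, [dx, dy, dz], [ax, ay, az]], ...]. A call has 1 to 10 rows; each row shifts and turns the commanded pose from where the row before left it, along the tool's axes as they then stand; what a row does not reach is not made up. A row lasts 1/12 s, in which the tool goes at most 41.7 mm and 7.16 degrees, less where a joint would pass 70% of its speed; a pose out of reach is approached as far as the arm can. A call with a gripper value outside its range is refused whole. The fingers move at their own pace and stop on an object; FORCE is the grip in N (left out, the last holds). Time passes only in rows, so rows that do not move let the fingers close. It gives the time, the measured TCP pose, the force and the opening at its end, in the units of the state.
- ctrl.get_obs(): the state, without advancing time (a new reading comes with each control period).
- ctrl.get_image(name): name is "scene" or "top" or "wrist"; returns the picture (384x512x3 uint8, red, green, blue); there is no depth.
- ctrl.camera_params(name): a dict with "vertical_fov" (degrees; the focal length in pixels is half the picture's height over the tangent of half this angle, whatever the lens; pixels are square), "cx", "cy" (the principal point, pixels), "rvec" (rotation vector, rad) and "tvec" (3), from world to camera coordinates, as OpenCV has them; the wrist camera has in their place "T_tool_cam" (4x4, takes a point from camera to tool coordinates, whose origin is the TCP and whose axes are the tool frame's). Camera axes: x right, y down, z forward; pixel columns grow to the right and rows downward; lengths in m; the calibration is good to about 2 mm. A picture is of the moment at which its call begins: read the wrist's pose just before it. camera_params takes no time and is no camera call.
- ctrl.finish_job(): hands the job in, once; it reports no verdict.
Trained networks look in the newest picture that a camera, given by its name, has taken for a name from the list of things; names that differ only in an ending like _2 or _b are one class to them, and where a whole thing is asked for, a point or a joint stands for the part that bears it (a point fixed in the world has none). Each returns a list of dicts, best first, with "score" (0 to 1); they miss things now and then, are a little off and sometimes report something else, mostly with a low value. They report only what shows in the picture. A call takes as long as a camera call. They do not tell look-alikes from the thing itself.
- ctrl.look_for(thing, camera): "box" ([centre column, centre row, width, height] in pixels, round what is visible of it).
- ctrl.silhouettes(thing, camera): "mask" (384x512 bool, what is visible of it) and "box" ([centre column, centre row, width, height] in pixels, round what is visible of it).
- ctrl.tip_of(thing, camera): "centre" ([row, column] in pixels: a listed point, or the origin of a listed thing).
The state is a dict: "t": time; "q": joint angles; "dq": joint speeds; "effort": joint torques, N m; "tool_pos": TCP position; "tool_rot": TCP orientation; "contact_force": force on the tool from outside, world axes, zero at the start; "wrist_torque": the same for the moment, N m; "opening": finger opening in m.
Only numpy, scipy, OpenCV 4.12 (cv2) and the standard library are available. Lean on these libraries where they do the work, as an engineer would, in place of code of your own. Each camera call takes 0.05 s, during which the arm holds its last target.

## Working session

There is one attempt and no reset: what is moved stays moved. The work goes in short steps, Python scripts to look and compute and a shell command to move; the robot and the scene stay as the last step left them, time stands still between calls to the robot, and variables do not carry over. Pictures are saved under pics/ and viewed, and the job is handed in when it is done.

```bash
mkdir -p pics; ls; python3 - <<'E'
from station import ctrl
import cv2,numpy as np
o=ctrl.get_obs();print({k:np.round(v,3).tolist() for k,v in o.items()})
for n in ["scene","top","wrist"]:
    im=ctrl.get_image(n);cv2.imwrite(f"pics/{n}0.png",im[:,:,::-1]);print(n,ctrl.camera_params(n))
E
```

```text
pics
{'t': 0.0, 'q': [-1.435, 0.053, 1.614, -0.0, 1.476, -0.119], 'dq': [0.001, 0.0, 0.001, 0.002, 0.002, -0.0], 'effort': [0.0, -39.369, -37.017, -0.0, 0.007, 0.0], 'tool_pos': [0.157, -0.604, 0.199], 'tool_rot': [2.087, 0.269, -2.087], 'contact_force': [0.218, 0.218, -0.943], 'wrist_torque': [-0.007, 0.054, -0.016], 'opening': 0.085}
scene {'vertical_fov': 43.65873855548317, 'cx': 253.96389155871992, 'cy': 197.84562954566894, 'rvec': array([ 1.01268118,  2.62959264, -0.82255804]), 'tvec': array([ 0.39829411, -0.26618449,  1.59682896])}
top {'vertical_fov': 49.422347052428464, 'cx': 256.95483225519393, 'cy': 196.34900200275158, 'rvec': array([ 2.15723922, -2.2155332 ,  0.10123245]), 'tvec': array([0.00824637, 0.5502423 , 1.01477684])}
wrist {'vertical_fov': 60.84388475132817, 'cx': 253.58670924342235, 'cy': 186.72987849736043, 'T_tool_cam': array([[-4.76642497e-04, -3.25748579e-01,  9.45456311e-01,
        -1.73979787e-01],
       [ 9.99999670e-01,  4.67090638e-04,  6.65071928e-04,
        -7.49645993e-04],
       [-6.58260027e-04,  9.45456316e-01,  3.25748249e-01,
        -8.35287235e-02],
       [ 0.00000000e+00,  0.00000000e+00,  0.00000000e+00,
         1.00000000e+00]])}
```

View pics/scene0.png

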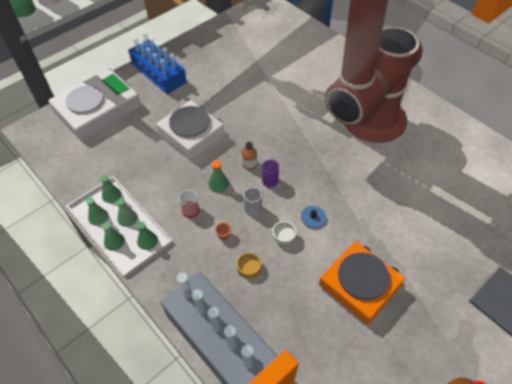

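View pics/top0.png

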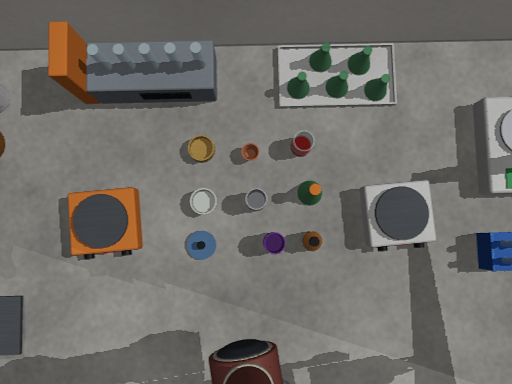

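View pics/wrist0.png

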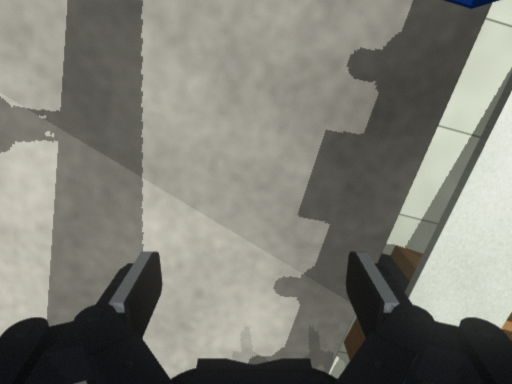

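```bash
cat > h.py <<'E'
from station import ctrl
import numpy as np,cv2
from scipy.optimize import least_squares
from scipy.spatial.transform import Rotation as R
# profiles: (z above underside, radius)
PROF={'block_mid':[(0,.033),(.03,.033)],'beaker_mid':[(0,.026),(.075,.026)],
'dish_mid':[(0,.016),(.016,.0205),(.016,.031),(.038,.033)],
'cover_mid':[(0,.026),(.006,.026),(.006,.036),(.01,.036),(.01,.01),(.03,.01)],
'flask_mid':[(0,.032),(.1,.01)],'bottle_mid':[(0,.024),(.06,.024),(.095,.012)],
'crucible_mid':[(0,.015),(.036,.023)],'glass_mid':[(0,.026),(.07,.026)]}
def cam(n):
    p=ctrl.camera_params(n);f=192/np.tan(np.radians(p['vertical_fov'])/2)
    K=np.array([[f,0,p['cx']],[0,f,p['cy']],[0,0,1]])
    if 'rvec' in p: return K,R.from_rotvec(p['rvec']).as_matrix(),np.array(p['tvec'])
    o=ctrl.get_obs();T=np.eye(4);T[:3,:3]=R.from_rotvec(o['tool_rot']).as_matrix();T[:3,3]=o['tool_pos']
    M=np.linalg.inv(T@p['T_tool_cam']);return K,M[:3,:3],M[:3,3]
def proj(c,X):
    K,r,t=c;Y=(r@np.atleast_2d(X).T).T+t;u=Y@K.T;return u[:,:2]/u[:,2:]
def ray(c,uv,z):
    K,r,t=c;d=r.T@np.linalg.inv(K)@np.array([uv[0],uv[1],1.]);o=-r.T@t;return (o+d*(z-o[2])/d[2])
a=np.linspace(0,2*np.pi,72)
def ring(x,y,z,r): return np.c_[x+r*np.cos(a),y+r*np.sin(a),0*a+z]
def model(c,name,x,y,z0):
    return np.vstack([proj(c,ring(x,y,z0+h,r)) for h,r in PROF[name]])
def bb(p): return np.r_[p.min(0),p.max(0)]
def maskbb(m):
    ys,xs=np.where(m);return np.array([xs.min(),ys.min(),xs.max()+1,ys.max()+1])-0.5
def fit(name,obs,z0=0,guess=(.5,0)):
    # obs list of (cam,bbox)
    f=lambda v:np.concatenate([bb(model(c,name,v[0],v[1],z0))-b for c,b in obs])
    s=least_squares(f,guess,loss='soft_l1');return s.x,np.round(f(s.x),1)
E
cat > m1.py <<'E'
from h import *
import sys
cs={n:cam(n) for n in('top','scene')}
pix={'block_mid':(201,149),'beaker_mid':(256,199),'dish_mid':(203,202),'cover_mid':(201,245),'flask_mid':(310,193),'bottle_mid':(312,241),'crucible_mid':(250,152),'glass_mid':(303,143)}
for n in('top','scene'): ctrl.get_image(n)
for nm in PROF:
    g=ray(cs['top'],pix[nm],.03)[:2]
    obs=[]
    for n in cs:
        e=proj(cs[n],[*g,.03])[0]
        L=[d for d in ctrl.silhouettes(nm,n) if np.hypot(*(np.array(d['box'][:2])-e))<22]
        if L: obs.append((n,cs[n],maskbb(L[0]['mask'])))
    out=[(o[0],*fit(nm,[o[1:]],0,g)) for o in obs]
    print(nm,[(o[0],np.round(o[1],4).tolist(),o[2].tolist()) for o in out])
for nm in('hot_orange_top','hot_white_top'):
    for n in cs:
        L=ctrl.tip_of(nm,n)
        print(nm,n,[(d['score'],np.round(ray(cs[n],d['centre'][::-1],.075),4)) for d in L])
print(ctrl.get_obs()['t'])
E
python3 m1.py
```

```text
block_mid [('top', [0.6751, 0.1331], [-1.3, -0.1, 1.4, 0.1]), ('scene', [0.6752, 0.1318], [-0.0, -0.8, 0.0, 0.7])]
beaker_mid [('top', [0.5416, -0.0021], [-0.0, -0.2, 0.0, 0.2]), ('scene', [0.5383, -0.0045], [0.2, 0.1, -0.2, -0.1])]
dish_mid [('top', [0.5412, 0.1282], [-0.0, 0.0, 0.0, -0.0]), ('scene', [0.5402, 0.1259], [-0.1, -0.6, 0.1, 0.6])]
cover_mid [('top', [0.4349, 0.1359], [-1.1, -0.6, 1.1, 0.6]), ('scene', [0.4325, 0.1353], [-0.7, -0.5, 0.7, 0.5])]
flask_mid [('top', [0.5572, -0.1393], [0.9, -0.0, -0.9, 0.0]), ('scene', [0.5547, -0.1416], [-0.1, -0.1, 0.1, 0.1])]
bottle_mid [('top', [0.4386, -0.1336], [-0.5, -0.2, 0.5, 0.2]), ('scene', [0.4372, -0.1359], [-0.5, -1.2, 0.5, 1.1])]
crucible_mid [('top', [0.6608, 0.0079], [-0.8, -0.2, 0.8, 0.2]), ('scene', [0.6604, 0.0076], [0.1, -0.2, -0.1, 0.2])]
glass_mid [('top', [0.678, -0.1193], [-0.1, -0.7, 0.1, 0.8]), ('scene', [0.6777, -0.1197], [0.4, 0.6, -0.4, -0.6])]
hot_orange_top top [(0.61, array([0.4952, 0.3673, 0.075 ]))]
hot_orange_top scene [(0.62, array([0.4887, 0.3589, 0.075 ])), (0.42, array([0.6876, 0.1568, 0.075 ]))]
hot_white_top top [(0.57, array([ 0.5103, -0.3503,  0.075 ]))]
hot_white_top scene [(0.76, array([ 0.4987, -0.3341,  0.075 ])), (0.58, array([ 0.7061, -0.0782,  0.075 ])), (0.44, array([ 0.563 , -0.1288,  0.075 ]))]
1.25
```

```bash
python3 - <<'E'
from h import *
for n,cp in (('top',(100,221)),('scene',(364,276))):
    c=cam(n);im=cv2.imread(f'pics/{n}0.png')
    g=cv2.cvtColor(im,cv2.COLOR_BGR2HSV)
    m=((g[...,2]<110)&(g[...,1]<90)).astype(np.uint8)
    m=cv2.morphologyEx(m,cv2.MORPH_OPEN,np.ones((5,5)))
    k,l=cv2.connectedComponents(m);mm=l==l[cp[1],cp[0]];b=maskbb(mm);print(n,mm.sum(),b)
    f=lambda v:bb(proj(c,ring(v[0],v[1],.075,.064)))-b
    s=least_squares(f,(.49,.36));print(s.x,f(s.x))
    ov=im.copy()
    cv2.polylines(ov,[np.int32(proj(c,ring(*s.x,.075,.064)).round())],True,(0,255,0),1)
    x,y=cp;cv2.imwrite(f'pics/hp_{n}.png',cv2.resize(ov[y-50:y+50,x-60:x+60],None,fx=5,fy=5))
im=cv2.imread('pics/top0.png')[100:270,160:340];cv2.imwrite('pics/crop0.png',cv2.resize(im,None,fx=4,fy=3.5))
E
```

```text
top 2325 [ 72.5 193.5 127.5 247.5]
[0.49939734 0.36240391] [-0.0147298  -0.42705974  0.01541438  0.4180443 ]
scene 1799 [338.5 253.5 388.5 298.5]
[0.49995494 0.3675485 ] [-1.00668167 -1.17718886  0.99621236  0.97887706]
```

View pics/hp_top.png

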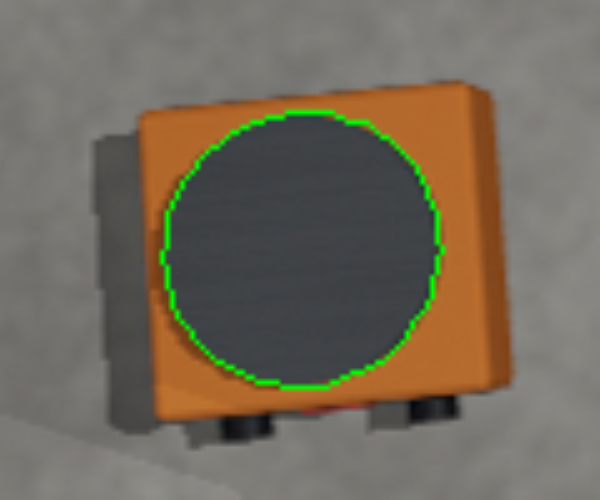

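View pics/crop0.png

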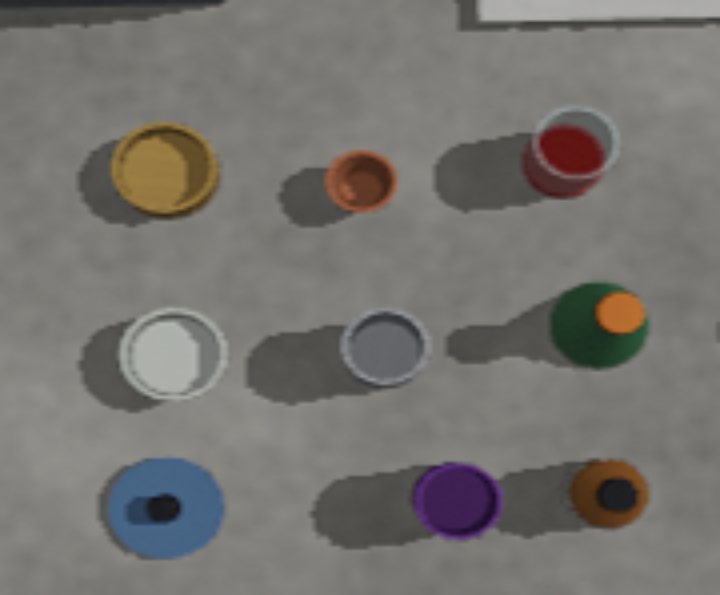

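```bash
cat >> h.py <<'E'
def go(x,y,z,cmd=None):
    o=ctrl.get_obs();r=R.from_rotvec(o['tool_rot']).as_matrix()
    d=r.T@(np.array([x,y,z])-o['tool_pos'])
    print('t',o['t'],'pos',np.round(o['tool_pos'],4),'open',round(float(o['opening']),4),'F',np.round(o['contact_force'],1),'shift tool mm',np.round(d*1000,1),'q',np.round(o['q'],2))
    return r
E
python3 - <<'E'
from h import *
r=go(.675,.1325,.2);print(np.round(r,3))
E
```

```text
t 1.25 pos [ 0.1575 -0.6048  0.2003] open 0.0855 F [-0.3 -0.3  0.6] shift tool mm [ 3.000e-01 -5.831e+02 -6.866e+02] q [-1.44  0.05  1.61 -0.    1.48 -0.12]
[[-0.     0.252 -0.968]
 [-0.    -0.968 -0.252]
 [-1.     0.     0.   ]]
```

```bash
S='[0.085,[0,-0.0243,-0.0286],[0,0,0]]'; python3 -m handwheel '[[0.085,[0,-0.0243,-0.0286],[0,0,0]],[0.085,[0,-0.0243,-0.0286],[0,0,0]],[0.085,[0,-0.0243,-0.0286],[0,0,0]],[0.085,[0,-0.0243,-0.0286],[0,0,0]],[0.085,[0,-0.0243,-0.0286],[0,0,0]],[0.085,[0,-0.0243,-0.0286],[0,0,0]],[0.085,[0,-0.0243,-0.0286],[0,0,0]],[0.085,[0,-0.0243,-0.0286],[0,0,0]],[0.085,[0,-0.0243,-0.0286],[0,0,0]],[0.085,[0,-0.0243,-0.0286],[0,0,0]]]' 40
```

```text
t: 2.08
tool_pos: [0.3738, -0.296, 0.2006]
tool_rot: [2.086, 0.266, -2.085]
contact_force: [-0.6, -0.7, 0.1]
opening: 0.0851
```

```bash
python3 -m handwheel '[[0.085,[0,-0.0243,-0.0286],[0,0,0]],[0.085,[0,-0.0243,-0.0286],[0,0,0]],[0.085,[0,-0.0243,-0.0286],[0,0,0]],[0.085,[0,-0.0243,-0.0286],[0,0,0]],[0.085,[0,-0.0243,-0.0286],[0,0,0]],[0.085,[0,-0.0243,-0.0286],[0,0,0]],[0.085,[0,-0.0243,-0.0286],[0,0,0]],[0.085,[0,-0.0243,-0.0286],[0,0,0]],[0.085,[0,-0.0243,-0.0286],[0,0,0]],[0.085,[0,0,0],[0,0,0]]]'; python3 - <<'E'
from h import *
go(.675,.1325,.1)
cv2.imwrite('pics/w1.png',ctrl.get_image('wrist')[:,:,::-1])
E
```

```text
t: 2.92
tool_pos: [0.5693, -0.0161, 0.2003]
tool_rot: [2.085, 0.275, -2.082]
contact_force: [-0.9, -0.6, -0.5]
opening: 0.0854
t 2.9167 pos [ 0.5693 -0.0161  0.2003] open 0.0854 F [-0.9 -0.6 -0.5] shift tool mm [ 100.7 -116.2 -140.3] q [-0.16 -0.08  1.74  0.    1.48  1.15]
```

View pics/w1.png

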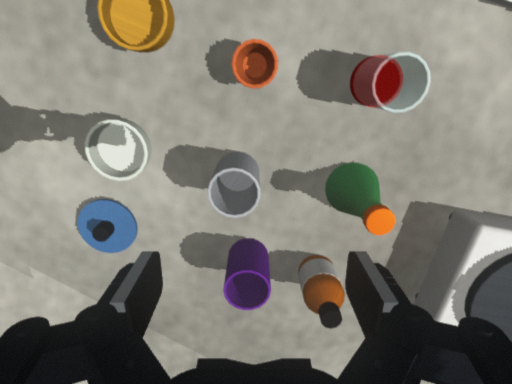

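```bash
cat > mw.py <<'E'
from h import *
import sys
# usage: mw.py name x y z0
c=cam('wrist');ctrl.get_image('wrist')
A=sys.argv[1:]
for i in range(0,len(A),4):
    nm,x,y,z0=A[i],*map(float,A[i+1:i+4])
    e=model(c,nm,x,y,z0).mean(0)
    L=[d for d in ctrl.silhouettes(nm,'wrist') if np.hypot(*(np.array(d['box'][:2])-e))<40]
    if L:
        b=maskbb(L[0]['mask']);v,r=fit(nm,[(c,b)],z0,(x,y));print(nm,b,np.round(v,4),r,[l['score'] for l in L])
E
python3 mw.py block_mid .675 .1325 0 beaker_mid .54 -.0033 0 dish_mid .541 .127 0 cover_mid .434 .1356 0
```

```text
block_mid [ 93.5  -0.5 170.5  49.5] [0.6501 0.1285] [ 0.1 -1.4 -0.2 23.9] [0.94]
beaker_mid [204.5 148.5 257.5 214.5] [ 0.5394 -0.0028] [-0.3 -0.7  0.3  0.6] [0.65]
dish_mid [ 81.5 115.5 148.5 177.5] [0.5404 0.1268] [-0.6 -0.4  0.7  0.4] [0.73]
cover_mid [ 74.5 196.5 135.5 251.5] [0.4318 0.1352] [ 0.3  0.3 -0.3 -0.3] [0.66]
```

```bash
python3 -m handwheel '[[0.085,[0,-0.0232,-0.028],[0,0,0]],[0.085,[0,-0.0232,-0.028],[0,0,0]],[0.085,[0,-0.0232,-0.028],[0,0,0]],[0.085,[0,-0.0232,-0.028],[0,0,0]],[0.085,[0,-0.0232,-0.028],[0,0,0]],[0.085,[0.03,0,0],[0,0,0]],[0.085,[0.03,0,0],[0,0,0]],[0.085,[0.03,0,0],[0,0,0]],[0.085,[0,0,0],[0,0,0]],[0.085,[0,0,0],[0,0,0]]]'; python3 - <<'E'
from h import *
go(.675,.1325,.001)
cv2.imwrite('pics/w2.png',ctrl.get_image('wrist')[:,:,::-1])
E
python3 mw.py block_mid .675 .1325 0
```

```text
t: 4.05
tool_pos: [0.6715, 0.1252, 0.1081]
tool_rot: [2.081, 0.266, -2.092]
contact_force: [-0.0, 0.6, 0.5]
opening: 0.0852
t 4.05 pos [0.6715 0.1252 0.1081] open 0.0852 F [-0.   0.6  0.5] shift tool mm [107.1  -6.1  -5.8] q [ 0.08  0.26  1.54 -0.    1.35  1.39]
block_mid [207.5 133.5 287.5 215.5] [0.674  0.1313] [-0.3 -0.6  0.3  0.8] [0.87]
```

View pics/w2.png

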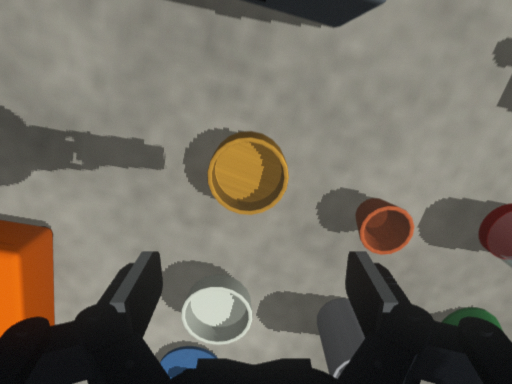

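```bash
python3 - <<'E'
from h import *
go(.6745,.132,.001)
E
```

```text
t 4.2 pos [0.6751 0.1259 0.1138] open 0.0849 F [-0.6 -0.2  0.6] shift tool mm [112.8  -6.1  -0.4] q [ 0.08  0.25  1.54 -0.    1.35  1.39]
```

```bash
python3 - <<'E'
from h import *
for i in range(3):
    print(ctrl.get_obs()['t'],ctrl.get_obs()['tool_pos']); ctrl.get_image('wrist')
E
python3 -m handwheel '[[0.085,[0.035,-0.0031,-0.0005],[0,0,0]],[0.085,[0.035,-0.003,0],[0,0,0]],[0.085,[0,0,0],[0,0,0]]]';python3 - <<'E'
from h import *
for i in range(3):
    print(ctrl.get_obs()['t'],ctrl.get_obs()['tool_pos']); ctrl.get_image('wrist')
E
python3 mw.py block_mid .675 .1325 0
```

```text
4.2 [0.67509465 0.12592069 0.11378633]
4.25 [0.67520719 0.12608366 0.11397233]
4.3 [0.67504779 0.12624966 0.1137477 ]
t: 4.6
tool_pos: [0.6671, 0.1324, 0.0335]
tool_rot: [2.074, 0.268, -2.098]
contact_force: [-2.7, -0.0, -2.4]
opening: 0.0848
4.6 [0.667149   0.13239259 0.03352716]
4.65 [0.6686915  0.13236011 0.03635761]
4.7 [0.67115078 0.1324572  0.03956986]
block_mid [203.5 153.5 308.5 260.5] [0.6738 0.1318] [-0.8 -0.9  0.8  1.4] [0.88]
```

```bash
python3 -m handwheel '[[0.085,[0.012,0,0],[0,0,0]],[0.085,[0.01,0,0],[0,0,0]],[0.085,[0.008,0,0],[0,0,0]],[0.085,[0.006,0,0],[0,0,0]],[0.085,[0.003,0,0],[0,0,0]],[0.085,[0.002,0,0],[0,0,0]],[0.085,[0.001,0,0],[0,0,0]],[0.085,[0,0,0],[0,0,0]],[0.085,[0,0,0],[0,0,0]],[0.085,[0,0,0],[0,0,0]]]';python3 - <<'E'
from h import *
go(.674,.132,.001)
cv2.imwrite('pics/w3.png',ctrl.get_image('wrist')[:,:,::-1])
E
```

```text
t: 5.68
tool_pos: [0.6726, 0.1326, -0.0011]
tool_rot: [2.087, 0.267, -2.085]
contact_force: [0.1, -0.3, 0.4]
opening: 0.0847
t 5.6833 pos [ 0.6726  0.1326 -0.0011] open 0.0847 F [ 0.1 -0.3  0.4] shift tool mm [-2.1  0.9 -1.2] q [0.09 0.38 1.59 0.   1.17 1.4 ]
```

View pics/w3.png

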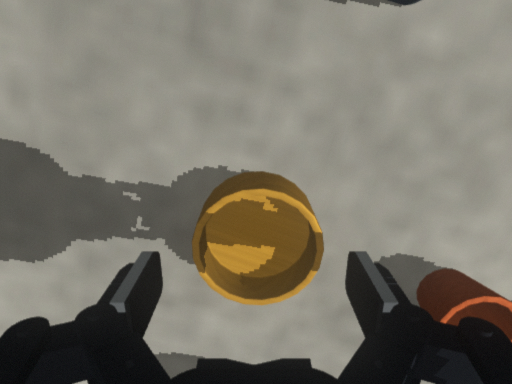

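```bash
python3 -m handwheel '[[0.06,[-0.001,0,0],[0,0,0]],[0.06,[0,0,0],[0,0,0]],[0.06,[0,0,0],[0,0,0]],[0.06,[0,0,0],[0,0,0]],[0.06,[0,0,0],[0,0,0]],[0.06,[0,0,0],[0,0,0]]]' 40
python3 -m handwheel '[[0.06,[-0.005,0,0],[0,0,0]],[0.06,[-0.015,0,0],[0,0,0]],[0.06,[-0.02,0,0],[0,0,0]],[0.06,[-0.02,0,0],[0,0,0]],[0.06,[0,0,0],[0,0,0]],[0.06,[0,0,0],[0,0,0]],[0.06,[0,0,0],[0,0,0]]]';python3 - <<'E'
from h import *
go(.4997,.364,.2)
cv2.imwrite('pics/w4.png',ctrl.get_image('wrist')[:,:,::-1])
E
```

```text
t: 6.23
tool_pos: [0.6722, 0.1325, -0.0007]
tool_rot: [2.086, 0.267, -2.086]
contact_force: [0.2, 0.1, -0.5]
opening: 0.0599
t: 6.82
tool_pos: [0.6721, 0.1325, 0.0596]
tool_rot: [2.086, 0.267, -2.085]
contact_force: [0.6, -0.1, -0.7]
opening: 0.0604
t 6.8167 pos [0.6721 0.1325 0.0596] open 0.0604 F [ 0.6 -0.1 -0.7] shift tool mm [-140.4 -267.5  108.5] q [ 0.09  0.31  1.57 -0.    1.27  1.4 ]
```

View pics/w4.png

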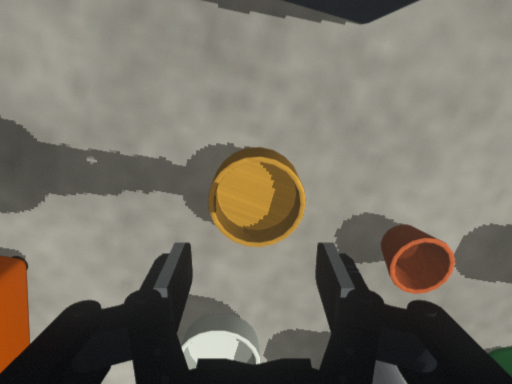

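```bash
python3 -m handwheel '[[0.0,[0,0,0],[0,0,0]],[0.0,[0,0,0],[0,0,0]],[0.0,[0,0,0],[0,0,0]],[0.0,[0,0,0],[0,0,0]],[0.0,[0,0,0],[0,0,0]],[0.0,[0,0,0],[0,0,0]],[0.0,[0,0,0],[0,0,0]],[0.0,[0,0,0],[0,0,0]]]';python3 - <<'E'
from h import *
go(.4997,.364,.2)
for n in('wrist','scene','top'):
    im=ctrl.get_image(n)[:,:,::-1].copy();c=cam(n);o=ctrl.get_obs()
    r=R.from_rotvec(o['tool_rot']).as_matrix()
    u=proj(c,o['tool_pos'])[0];print(n,u)
    cv2.drawMarker(im,tuple(int(v) for v in u.round()),(0,0,255),0,7)
    if n!='wrist':
        x,y=u.astype(int);x0=max(0,x-65);y0=max(0,y-50);im=cv2.resize(im[y0:y0+100,x0:x0+130],None,fx=5,fy=5)
    cv2.imwrite(f'pics/c5{n}.png',im)
E
```

```text
t: 7.53
tool_pos: [0.6722, 0.1325, 0.0593]
tool_rot: [2.086, 0.267, -2.086]
contact_force: [-0.5, -0.1, 0.4]
opening: -0.0001
t 7.5333 pos [0.6722 0.1325 0.0593] open -0.0001 F [-0.5 -0.1  0.4] shift tool mm [-140.7 -267.5  108.6] q [0.09 0.31 1.57 0.   1.27 1.4 ]
wrist [254.62924674 224.76388113]
scene [248.84896319 257.1640161 ]
top [198.22684504 146.2613278 ]
```

View pics/c5wrist.png

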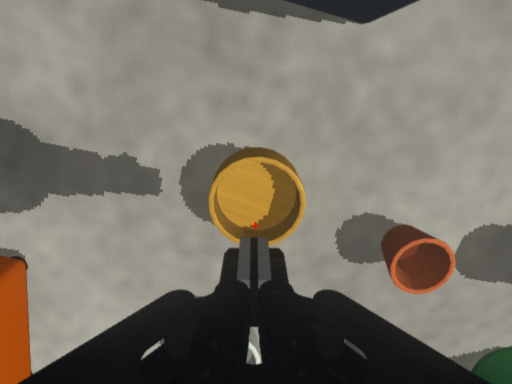

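View pics/c5scene.png

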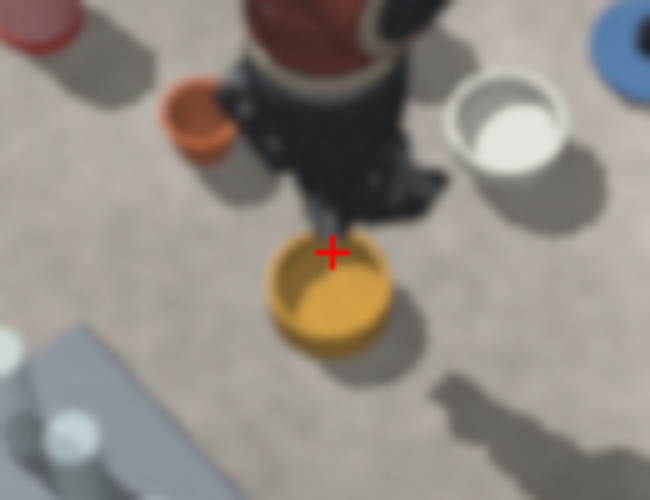

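```bash
python3 - <<'E'
from h import *
for n in('scene','wrist'):
    c=cam(n)
    p=ctrl.get_obs()['tool_pos']
    for dz in(0,.01,.02,.03,.04): print(n,dz,proj(c,p+[0,0,dz])[0],proj(c,p+[0.011,0.003,dz])[0])
im=cv2.imread('pics/c5wrist.png')[200:330,180:330];cv2.imwrite('pics/c5z.png',cv2.resize(im,None,fx=4.5,fy=4.5))
E
```

```text
scene 0 [248.849264   257.16585055] [246.43065749 260.50258821]
scene 0.01 [248.78416752 255.35409198] [246.34902873 258.70526258]
scene 0.02 [248.71819452 253.51793815] [246.26629597 256.88362871]
scene 0.03 [248.65132717 251.65689299] [246.18243666 255.03719011]
scene 0.04 [248.58354717 249.77044691] [246.09742763 253.16543667]
wrist 0 [254.62924721 224.76388153] [254.43600457 206.76543255]
wrist 0.01 [254.6923423  232.57828821] [254.49017736 213.78911299]
wrist 0.02 [254.76234256 241.2479081 ] [254.550409   221.59834462]
wrist 0.03 [254.84044715 250.92126081] [254.61777619 230.33272166]
wrist 0.04 [254.92815    261.78336896] [254.69362674 240.16699581]
```

View pics/c5z.png

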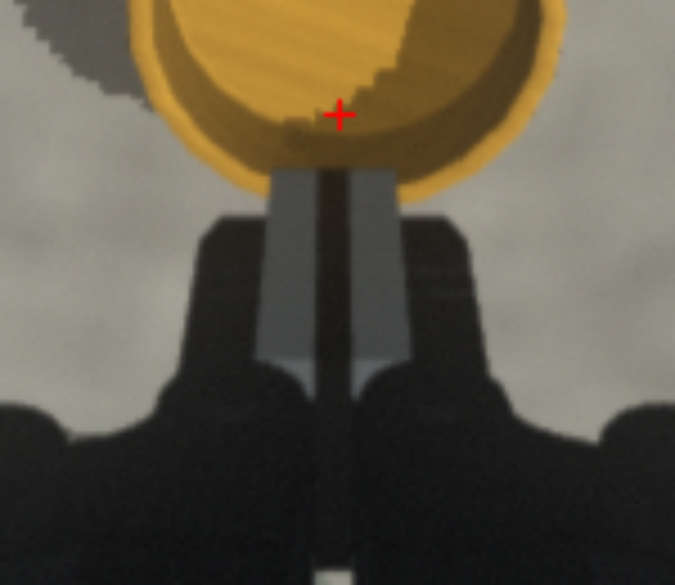

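View pics/c5top.png

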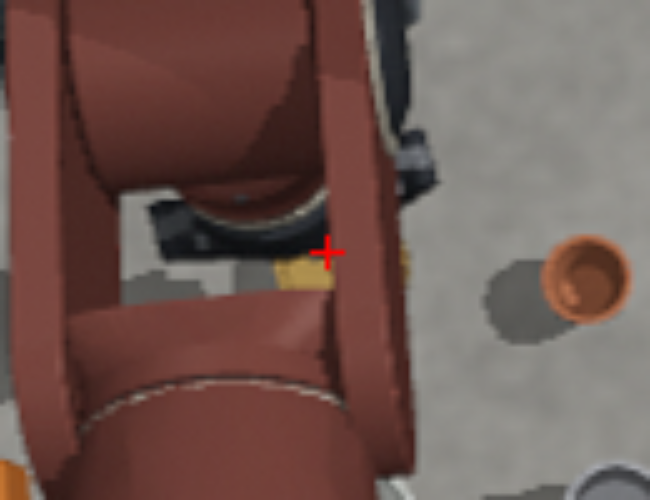

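```bash
python3 -m handwheel '[[0.085,[0,0.0005,-0.0017],[0,0,0]],[0.085,[0,0,0],[0,0,0]],[0.085,[0,0,0],[0,0,0]],[0.085,[0,0,0],[0,0,0]],[0.085,[0.01,0,0],[0,0,0]],[0.085,[0.02,0,0],[0,0,0]],[0.085,[0.02,0,0],[0,0,0]],[0.085,[0.01,0,0],[0,0,0]],[0.085,[0.005,0,0],[0,0,0]],[0.085,[0.005,0,0],[0,0,0]]]'
python3 -m handwheel '[[0.085,[0.005,0,0],[0,0,0]],[0.085,[0.005,0,0],[0,0,0]],[0.085,[0,0,0],[0,0,0]],[0.085,[0,0,0],[0,0,0]]]';python3 - <<'E'
from h import *
go(.674,.132,-.036)
cv2.imwrite('pics/w6.png',ctrl.get_image('wrist')[:,:,::-1])
E
```

```text
t: 8.52
tool_pos: [0.6736, 0.1324, -0.0117]
tool_rot: [2.085, 0.267, -2.087]
contact_force: [-0.2, -0.5, 0.2]
opening: 0.085
t: 8.85
tool_pos: [0.6742, 0.1325, -0.0205]
tool_rot: [2.086, 0.267, -2.085]
contact_force: [0.0, 0.4, 1.5]
opening: 0.0848
t 8.85 pos [ 0.6742  0.1325 -0.0205] open 0.0848 F [0.  0.4 1.5] shift tool mm [15.5  0.4  0.3] q [0.09 0.4  1.59 0.   1.14 1.4 ]
```

View pics/w6.png

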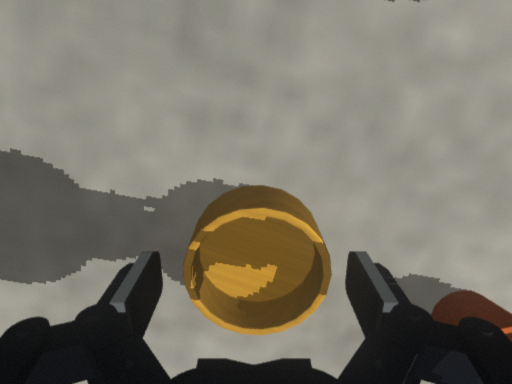

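```bash
python3 -m handwheel '[[0.085,[0.004,0,0],[0,0,0]],[0.085,[0.004,0,0],[0,0,0]],[0.085,[0.004,0,0],[0,0,0]],[0.085,[0.002,0,0],[0,0,0]],[0.085,[0.002,0,0],[0,0,0]],[0.085,[0,0,0],[0,0,0]],[0.085,[0,0,0],[0,0,0]]]'
python3 -m handwheel '[[0.055,[0,0,0],[0,0,0]],[0.055,[0,0,0],[0,0,0]],[0.055,[0,0,0],[0,0,0]],[0.055,[0,0,0],[0,0,0]],[0.055,[0,0,0],[0,0,0]],[0.055,[0,0,0],[0,0,0]]]' 40
python3 - <<'E'
from h import *
go(.674,.132,-.036)
cv2.imwrite('pics/w7.png',ctrl.get_image('wrist')[:,:,::-1])
E
```

```text
t: 9.48
tool_pos: [0.6738, 0.1324, -0.0369]
tool_rot: [2.085, 0.267, -2.086]
contact_force: [-0.2, 0.3, 0.2]
opening: 0.0851
t: 9.98
tool_pos: [0.6746, 0.1325, -0.036]
tool_rot: [2.087, 0.267, -2.084]
contact_force: [0.5, -0.6, 3.3]
opening: 0.0642
t 9.9833 pos [ 0.6746  0.1325 -0.036 ] open 0.0642 F [ 0.5 -0.6  3.3] shift tool mm [0.  0.3 0.7] q [0.09 0.43 1.6  0.   1.12 1.4 ]
```

View pics/w7.png

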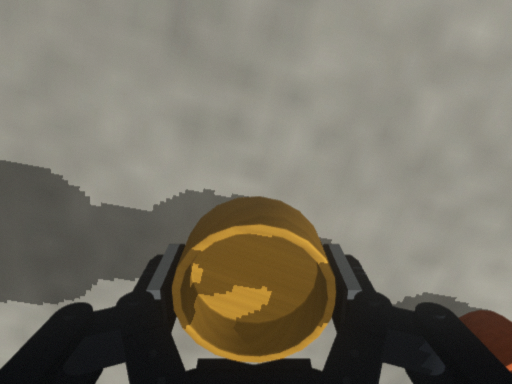

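```bash
python3 -m handwheel '[[0.055,[-0.004,0,0],[0,0,0]],[0.055,[-0.012,0,0],[0,0,0]],[0.055,[-0.022,0,0],[0,0,0]],[0.055,[-0.022,0,0],[0,0,0]],[0.055,[-0.022,0,0],[0,0,0]],[0.055,[-0.022,0,0],[0,0,0]],[0.055,[-0.012,0,0],[0,0,0]],[0.055,[-0.01,0,0],[0,0,0]],[0.055,[0,0,0],[0,0,0]],[0.055,[0,0,0],[0,0,0]]]'
python3 - <<'E'
from h import *
go(.4997,.364,.09)
cv2.imwrite('pics/w8.png',ctrl.get_image('wrist')[:,:,::-1])
E
```

```text
t: 10.87
tool_pos: [0.6737, 0.1325, 0.089]
tool_rot: [2.085, 0.267, -2.086]
contact_force: [-0.5, -0.5, -1.5]
opening: 0.0643
t 10.8667 pos [0.6737 0.1325 0.089 ] open 0.0643 F [-0.5 -0.5 -1.5] shift tool mm [  -0.9 -267.9  110. ] q [0.09 0.28 1.55 0.   1.31 1.4 ]
```

View pics/w8.png

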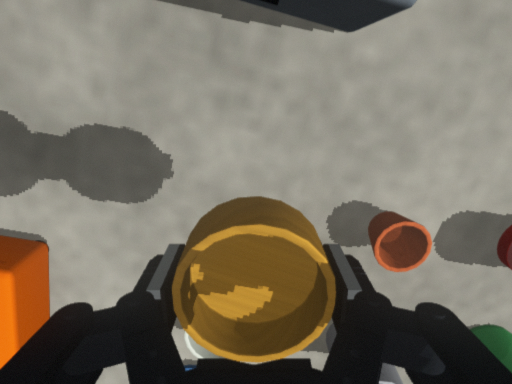

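```bash
python3 -m handwheel '[[0.055,[0,-0.015,0.0062],[0,0,0]],[0.055,[0,-0.03,0.0123],[0,0,0]],[0.055,[0,-0.03,0.0123],[0,0,0]],[0.055,[0,-0.03,0.0123],[0,0,0]],[0.055,[0,-0.03,0.0123],[0,0,0]],[0.055,[0,-0.03,0.0123],[0,0,0]],[0.055,[0,-0.03,0.0123],[0,0,0]],[0.055,[0,-0.03,0.0123],[0,0,0]],[0.055,[0,-0.025,0.0103],[0,0,0]],[0.055,[0,-0.018,0.0074],[0,0,0]]]'
python3 -m handwheel '[[0.055,[0,0,0],[0,0,0]],[0.055,[0,0,0],[0,0,0]],[0.055,[0,0,0],[0,0,0]]]'
python3 - <<'E'
from h import *
go(.4997,.364,.09)
for n in ('wrist','scene','top'):cv2.imwrite(f'pics/p9{n}.png',ctrl.get_image(n)[:,:,::-1])
E
```

```text
t: 11.75
tool_pos: [0.4964, 0.3658, 0.0873]
tool_rot: [2.08, 0.269, -2.088]
contact_force: [0.6, 0.4, -0.8]
opening: 0.0644
t: 12.0
tool_pos: [0.4993, 0.3636, 0.0882]
tool_rot: [2.083, 0.266, -2.087]
contact_force: [-0.3, 0.4, -0.9]
opening: 0.0646
t 12.0 pos [0.4993 0.3636 0.0882] open 0.0646 F [-0.3  0.4 -0.9] shift tool mm [-1.8 -0.3 -0.5] q [ 0.51  0.13  1.72 -0.    1.29  1.83]
```

View pics/p9wrist.png

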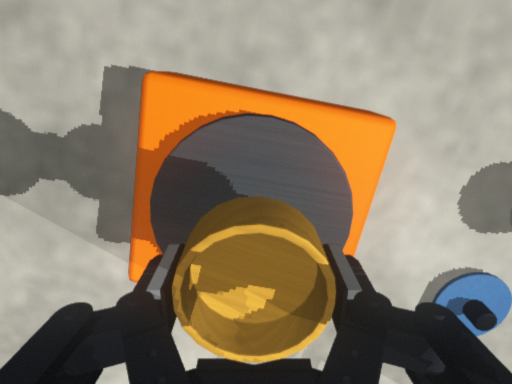

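View pics/p9scene.png

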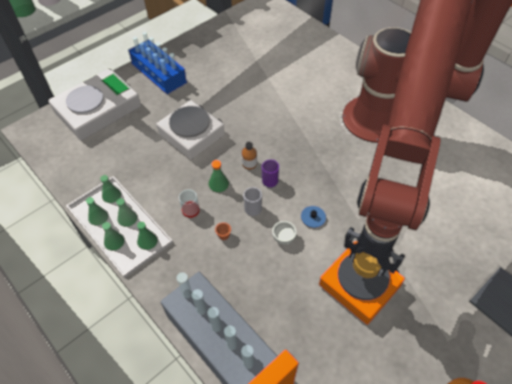

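```bash
python3 - <<'E'
from h import *
c=cam('wrist')
for x,y in((.4997,.364),(.4997,.3624),(.503,.364)): print(x,y,bb(proj(c,ring(x,y,.075,.064))))
b=[150,113,353]
s=least_squares(lambda v:bb(proj(c,ring(v[0],v[1],.075,.064)))[:3]-b,(.5,.364));print(s.x,s.fun)
E
```

```text
0.4997 0.364 [150.48964726 111.5703266  355.63842198 300.5929577 ]
0.4997 0.3624 [153.0631496  112.29836509 358.06009622 301.07573524]
0.503 0.364 [151.30501016 105.74871499 357.5040963  296.72873321]
[0.49860055 0.36471597] [-0.93092673  0.17040106  0.93807214]
```

```bash
python3 -m handwheel '[[0.055,[0.008,0,0],[0,0,0]],[0.055,[0.01,0,0],[0,0,0]],[0.055,[0.01,0,0],[0,0,0]],[0.055,[0.008,0,0],[0,0,0]],[0.055,[0.005,0,0],[0,0,0]],[0.055,[0.003,0,0],[0,0,0]],[0.055,[0.002,0,0],[0,0,0]],[0.055,[0.001,0,0],[0,0,0]],[0.055,[0,0,0],[0,0,0]],[0.055,[0,0,0],[0,0,0]]]'
python3 -m handwheel '[[0.055,[0.001,0,0],[0,0,0]],[0.055,[0.001,0,0],[0,0,0]],[0.055,[0,0,0],[0,0,0]],[0.055,[0,0,0],[0,0,0]]]'
```

```text
t: 12.98
tool_pos: [0.5003, 0.3643, 0.0428]
tool_rot: [2.087, 0.268, -2.085]
contact_force: [0.1, 0.4, -0.9]
opening: 0.0645
t: 13.32
tool_pos: [0.5, 0.3641, 0.0403]
tool_rot: [2.086, 0.267, -2.086]
contact_force: [0.2, -0.4, -2.1]
opening: 0.0643
```

```bash
python3 -m handwheel '[[0.055,[0.001,0,0],[0,0,0]],[0.055,[0,0,0],[0,0,0]],[0.055,[0,0,0],[0,0,0]]]'
python3 -m handwheel '[[0.055,[0.001,0,0],[0,0,0]],[0.055,[0,0,0],[0,0,0]],[0.055,[0,0,0],[0,0,0]]]'
```

```text
t: 13.57
tool_pos: [0.4999, 0.364, 0.0392]
tool_rot: [2.085, 0.267, -2.086]
contact_force: [-0.3, -0.2, -1.1]
opening: 0.0644
t: 13.82
tool_pos: [0.5001, 0.3642, 0.039]
tool_rot: [2.086, 0.267, -2.085]
contact_force: [-3.0, -1.2, 4.0]
opening: 0.0645
```

```bash
python3 -m handwheel '[[0.07,[0,0,0],[0,0,0]],[0.085,[0,0,0],[0,0,0]],[0.085,[0,0,0],[0,0,0]],[0.085,[0,0,0],[0,0,0]],[0.085,[0,0,0],[0,0,0]],[0.085,[-0.005,0,0],[0,0,0]],[0.085,[-0.02,0,0],[0,0,0]],[0.085,[-0.035,0,0],[0,0,0]],[0.085,[-0.035,0,0],[0,0,0]],[0.085,[-0.025,0,0],[0,0,0]]]'
python3 -m handwheel '[[0.085,[0,0,0],[0,0,0]],[0.085,[0,0,0],[0,0,0]],[0.085,[0,0,0],[0,0,0]],[0.085,[0,0,0],[0,0,0]]]'
python3 - <<'E'
from h import *
go(.5396,-.003,.16)
for n in ('wrist',):cv2.imwrite(f'pics/p10{n}.png',ctrl.get_image(n)[:,:,::-1])
E
python3 mw.py block_mid .5 .364 .075
```

```text
t: 14.65
tool_pos: [0.5009, 0.3646, 0.1621]
tool_rot: [2.09, 0.269, -2.083]
contact_force: [0.4, 0.3, 0.6]
opening: 0.085
t: 14.98
tool_pos: [0.499, 0.3635, 0.1564]
tool_rot: [2.082, 0.266, -2.088]
contact_force: [0.3, 0.9, -0.7]
opening: 0.0851
t 14.9833 pos [0.499  0.3635 0.1564] open 0.0851 F [ 0.3  0.9 -0.7] shift tool mm [ -3.2 364.9  53. ] q [0.51 0.07 1.67 0.   1.41 1.83]
block_mid [208.5 140.5 297.5 232.5] [0.4998 0.3647] [-0.6 -0.4  0.6  0.6] [0.56]
```

View pics/p10wrist.png

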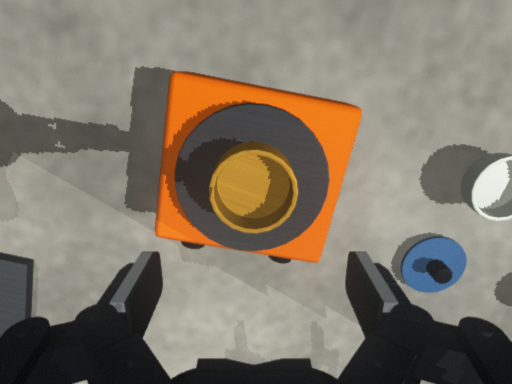

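```bash
python3 -m handwheel '[[0.085,[0,0.02,0.0029],[0,0,0]],[0.085,[0,0.035,0.0051],[0,0,0]],[0.085,[0,0.035,0.0051],[0,0,0]],[0.085,[0,0.035,0.0051],[0,0,0]],[0.085,[0,0.035,0.0051],[0,0,0]],[0.085,[0,0.035,0.0051],[0,0,0]],[0.085,[0,0.035,0.0051],[0,0,0]],[0.085,[0,0.035,0.0051],[0,0,0]],[0.085,[0,0.035,0.0051],[0,0,0]],[0.085,[0,0.035,0.0051],[0,0,0]]]'
python3 -m handwheel '[[0.085,[0.01,0.02,0.0029],[0,0,0]],[0.085,[0.01,0.01,0.0013],[0,0,0]],[0.085,[0.02,0,0],[0,0,0]],[0.085,[0.02,0,0],[0,0,0]],[0.085,[0.01,0,0],[0,0,0]],[0.085,[0,0,0],[0,0,0]],[0.085,[0,0,0],[0,0,0]],[0.085,[0,0,0],[0,0,0]],[0.085,[0,0,0],[0,0,0]]]'
python3 - <<'E'
from h import *
go(.5396,-.003,-.005)
for n in ('wrist',):cv2.imwrite(f'pics/p11{n}.png',ctrl.get_image(n)[:,:,::-1])
E
python3 mw.py beaker_mid .5396 -.003 0
```

```text
t: 15.97
tool_pos: [0.5366, 0.026, 0.1575]
tool_rot: [2.085, 0.268, -2.087]
contact_force: [0.8, 0.4, -0.6]
opening: 0.085
t: 16.72
tool_pos: [0.5418, -0.0022, 0.0898]
tool_rot: [2.088, 0.267, -2.082]
contact_force: [-0.9, 0.4, -0.2]
opening: 0.0851
t 16.7167 pos [ 0.5418 -0.0022  0.0898] open 0.0851 F [-0.9  0.4 -0.2] shift tool mm [94.8  0.1  2.5] q [-0.14 -0.05  1.91  0.    1.28  1.17]
beaker_mid [212.5 152.5 294.5 254.5] [ 0.5387 -0.0024] [-0.1 -0.5  0.1  0.4] [0.88]
```

View pics/p11wrist.png

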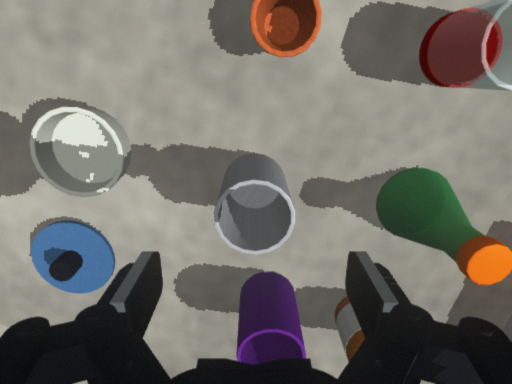

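```bash
python3 -m handwheel '[[0.085,[0.01,0,0.0015],[0,0,0]],[0.085,[0.02,0,0],[0,0,0]],[0.085,[0.02,0,0],[0,0,0]],[0.085,[0.015,0,0],[0,0,0]],[0.085,[0.01,0,0],[0,0,0]],[0.085,[0.008,0,0],[0,0,0]],[0.085,[0.005,0,0],[0,0,0]],[0.085,[0.004,0,0],[0,0,0]],[0.085,[0.002,0,0],[0,0,0]],[0.085,[0.001,0,0],[0,0,0]]]'
python3 -m handwheel '[[0.085,[0,0,0],[0,0,0]],[0.085,[0,0,0],[0,0,0]],[0.085,[0,0,0],[0,0,0]]]'
python3 - <<'E'
from h import *
go(.5388,-.0027,-.005)
for n in ('wrist',):cv2.imwrite(f'pics/p12{n}.png',ctrl.get_image(n)[:,:,::-1])
E
python3 mw.py beaker_mid .5396 -.003 0
```

```text
t: 17.7
tool_pos: [0.5397, -0.0029, -0.0064]
tool_rot: [2.086, 0.267, -2.085]
contact_force: [-1.1, -0.7, 0.5]
opening: 0.0851
t: 17.95
tool_pos: [0.5397, -0.0029, -0.0061]
tool_rot: [2.087, 0.267, -2.084]
contact_force: [0.2, 0.3, -0.7]
opening: 0.0851
t 17.95 pos [ 0.5397 -0.0029 -0.0061] open 0.0851 F [ 0.2  0.3 -0.7] shift tool mm [-1.1 -0.4  0.9] q [-0.14  0.07  1.96  0.    1.11  1.17]
beaker_mid [180.5 189.5 327.5 363.5] [ 0.5406 -0.0021] [-0.9 -5.2  0.9 15.2] [0.59]
```

View pics/p12wrist.png

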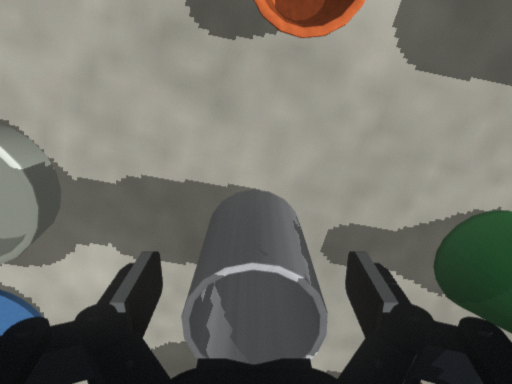

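```bash
python3 -m handwheel '[[0.04,[0,0,0.0005],[0,0,0]],[0.04,[0,0,0],[0,0,0]],[0.04,[0,0,0],[0,0,0]],[0.04,[0,0,0],[0,0,0]],[0.04,[0,0,0],[0,0,0]],[0.04,[0,0,0],[0,0,0]],[0.04,[0,0,0],[0,0,0]]]' 40
python3 -m handwheel '[[0.04,[-0.004,0,0],[0,0,0]],[0.04,[-0.012,0,0],[0,0,0]],[0.04,[-0.022,0,0],[0,0,0]],[0.04,[-0.022,0,0],[0,0,0]],[0.04,[-0.022,0,0],[0,0,0]],[0.04,[-0.022,0,0],[0,0,0]],[0.04,[-0.018,0,0],[0,0,0]],[0.04,[-0.014,0,0],[0,0,0]],[0.04,[0,0,0],[0,0,0]],[0.04,[0,0,0],[0,0,0]]]'
python3 - <<'E'
from h import *
go(.4999,.3644,.13)
for n in ('wrist','scene'):cv2.imwrite(f'pics/p13{n}.png',ctrl.get_image(n)[:,:,::-1])
E
```

```text
t: 18.68
tool_pos: [0.539, -0.003, -0.0064]
tool_rot: [2.086, 0.267, -2.085]
contact_force: [0.3, -0.2, 1.9]
opening: 0.0507
t: 19.52
tool_pos: [0.5392, -0.003, 0.1305]
tool_rot: [2.088, 0.267, -2.083]
contact_force: [-0.3, -0.7, -2.5]
opening: 0.0503
t 19.5167 pos [ 0.5392 -0.003   0.1305] open 0.0503 F [-0.3 -0.7 -2.5] shift tool mm [ 3.000e-01 -3.655e+02 -5.460e+01] q [-0.14 -0.1   1.88  0.    1.36  1.17]
```

View pics/p13wrist.png

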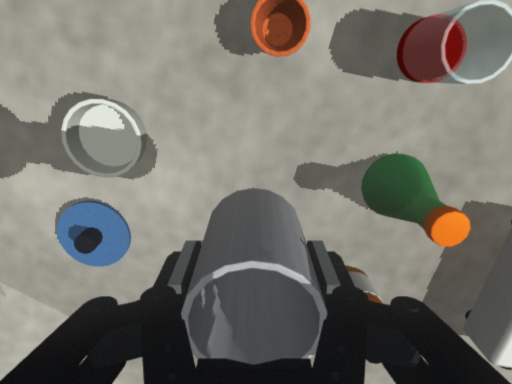

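```bash
python3 -m handwheel '[[0.04,[0,-0.015,-0.0022],[0,0,0]],[0.04,[0,-0.03,-0.0045],[0,0,0]],[0.04,[0,-0.036,-0.0054],[0,0,0]],[0.04,[0,-0.036,-0.0054],[0,0,0]],[0.04,[0,-0.036,-0.0054],[0,0,0]],[0.04,[0,-0.036,-0.0054],[0,0,0]],[0.04,[0,-0.036,-0.0054],[0,0,0]],[0.04,[0,-0.036,-0.0054],[0,0,0]],[0.04,[0,-0.036,-0.0054],[0,0,0]],[0.04,[0,-0.03,-0.0045],[0,0,0]]]'
python3 -m handwheel '[[0.04,[0,-0.02,-0.003],[0,0,0]],[0.04,[0,-0.0133,-0.002],[0,0,0]],[0.04,[0,-0.0052,-0.0006],[0,0,0]],[0.04,[0,0,0],[0,0,0]],[0.04,[0,0,0],[0,0,0]],[0.04,[0,0,0],[0,0,0]],[0.04,[0,0,0],[0,0,0]]]'
python3 - <<'E'
from h import *
go(.4999,.3644,.13)
for n in ('wrist','scene'):cv2.imwrite(f'pics/p14{n}.png',ctrl.get_image(n)[:,:,::-1])
go(.4999,.3644,.13)
E
```

```text
t: 20.45
tool_pos: [0.502, 0.3277, 0.1272]
tool_rot: [2.081, 0.267, -2.088]
contact_force: [0.5, 0.1, -1.2]
opening: 0.0504
t: 21.03
tool_pos: [0.4998, 0.3633, 0.1292]
tool_rot: [2.086, 0.265, -2.087]
contact_force: [-0.7, -0.9, -1.2]
opening: 0.0505
t 21.0333 pos [0.4998 0.3633 0.1292] open 0.0505 F [-0.7 -0.9 -1.2] shift tool mm [-0.8 -1.1 -0.4] q [ 0.51  0.09  1.7  -0.    1.36  1.83]
t 21.1333 pos [0.4998 0.3636 0.1294] open 0.0509 F [-0.5  0.8 -0.1] shift tool mm [-0.6 -0.8 -0.3] q [ 0.51  0.09  1.7  -0.    1.36  1.83]
```

View pics/p14wrist.png

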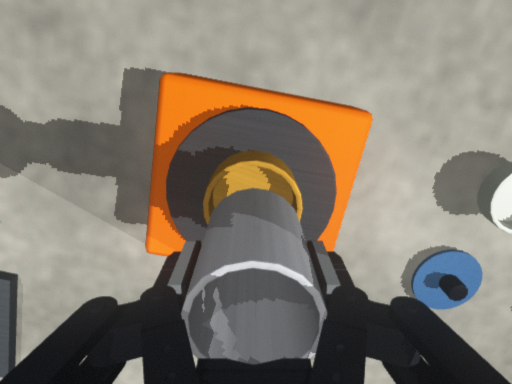

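```bash
python3 -m handwheel '[[0.04,[0.008,-0.0008,-0.0002],[0,0,0]],[0.04,[0.01,0,0],[0,0,0]],[0.04,[0.008,0,0],[0,0,0]],[0.04,[0.004,0,0],[0,0,0]],[0.04,[0.003,0,0],[0,0,0]],[0.04,[0.003,0,0],[0,0,0]],[0.04,[0.003,0,0],[0,0,0]],[0.04,[0.002,0,0],[0,0,0]],[0.04,[0,0,0],[0,0,0]],[0.04,[0,0,0],[0,0,0]]]'
python3 - <<'E'
from h import *
go(.4999,.3644,.0786)
E
```

```text
t: 21.97
tool_pos: [0.4995, 0.3654, 0.0884]
tool_rot: [2.086, 0.267, -2.086]
contact_force: [0.3, -0.1, -0.8]
opening: 0.0508
t 21.9667 pos [0.4995 0.3654 0.0884] open 0.0508 F [ 0.3 -0.1 -0.8] shift tool mm [ 9.8  1.  -0.1] q [0.51 0.13 1.72 0.   1.29 1.83]
```

In the well (10 mm deep), no contact force. Continue down.

```bash
python3 -m handwheel '[[0.04,[0.003,0.0006,0],[0,0,0]],[0.04,[0.003,0,0],[0,0,0]],[0.04,[0.002,0,0],[0,0,0]],[0.04,[0.0005,0,0],[0,0,0]],[0.04,[0,0,0],[0,0,0]],[0.04,[0,0,0],[0,0,0]],[0.04,[0,0,0],[0,0,0]]]'
python3 -m handwheel '[[0.04,[0.001,0,0],[0,0,0]],[0.04,[0,0,0],[0,0,0]],[0.04,[0,0,0],[0,0,0]]]'
python3 -m handwheel '[[0.04,[0.001,0,0],[0,0,0]],[0.04,[0,0,0],[0,0,0]],[0.04,[0,0,0],[0,0,0]]]'
```

```text
t: 22.55
tool_pos: [0.4997, 0.3648, 0.0799]
tool_rot: [2.086, 0.267, -2.086]
contact_force: [0.0, 0.2, -1.7]
opening: 0.0508
t: 22.8
tool_pos: [0.4996, 0.3647, 0.0788]
tool_rot: [2.086, 0.267, -2.086]
contact_force: [0.1, 0.1, -0.9]
opening: 0.0505
t: 23.05
tool_pos: [0.4998, 0.3648, 0.0786]
tool_rot: [2.086, 0.267, -2.085]
contact_force: [-2.1, -2.2, 4.0]
opening: 0.0505
```

```bash
python3 -m handwheel '[[0.055,[0,0,0],[0,0,0]],[0.07,[0,0,0],[0,0,0]],[0.085,[0,0,0],[0,0,0]],[0.085,[0,0,0],[0,0,0]],[0.085,[0,0,0],[0,0,0]],[0.085,[-0.005,0,0],[0,0,0]],[0.085,[-0.02,0,0],[0,0,0]],[0.085,[-0.035,0,0],[0,0,0]],[0.085,[-0.035,0,0],[0,0,0]],[0.085,[-0.025,0,0],[0,0,0]]]'
python3 -m handwheel '[[0.085,[-0.02,0,0],[0,0,0]],[0.085,[0,0,0],[0,0,0]],[0.085,[0,0,0],[0,0,0]],[0.085,[0,0,0],[0,0,0]],[0.085,[0,0,0],[0,0,0]]]'
python3 - <<'E'
from h import *
go(.5405,.127,.2)
for n in ('wrist',):cv2.imwrite(f'pics/p15{n}.png',ctrl.get_image(n)[:,:,::-1])
E
python3 mw.py beaker_mid .5 .364 .085 block_mid .5 .3645 .075
```

```text
t: 23.88
tool_pos: [0.5004, 0.3652, 0.2016]
tool_rot: [2.09, 0.269, -2.083]
contact_force: [-0.0, -0.1, 0.3]
opening: 0.0849
t: 24.3
tool_pos: [0.4986, 0.3642, 0.2155]
tool_rot: [2.082, 0.266, -2.089]
contact_force: [-0.9, -0.5, -0.7]
opening: 0.0851
t 24.3 pos [0.4986 0.3642 0.2155] open 0.0851 F [-0.9 -0.5 -0.7] shift tool mm [ 15.8 240.1  19.2] q [0.51 0.03 1.61 0.   1.5  1.83]
beaker_mid [218.5 137.5 287.5 220.5] [0.5003 0.3656] [-0.4 -1.1  0.4  1. ] [0.55]
block_mid [217.5 128.5 290.5 177.5] [0.5018 0.365 ] [-0.1 -2.7  0.1 24.2] [0.7]
```

View pics/p15wrist.png

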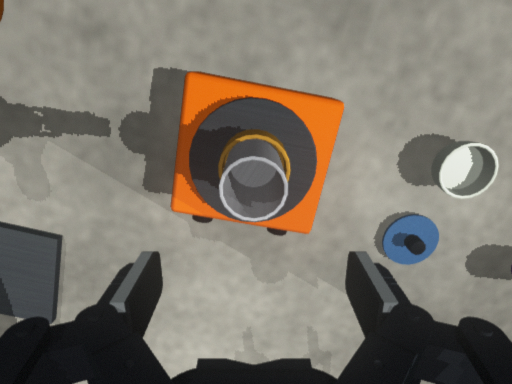

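```bash
python3 -m handwheel '[[0.085,[0,0.02,0.0016],[0,0,0]],[0.085,[0.01,0.035,0.0028],[0,0,0]],[0.085,[0.015,0.035,0.0028],[0,0,0]],[0.085,[0.015,0.035,0.0028],[0,0,0]],[0.085,[0.015,0.035,0.0028],[0,0,0]],[0.085,[0.015,0.035,0.0028],[0,0,0]],[0.085,[0.015,0.025,0.002],[0,0,0]],[0.085,[0.015,0.015,0.0012],[0,0,0]],[0.085,[0.015,0.005,0.0004],[0,0,0]],[0.085,[0.01,0,0],[0,0,0]]]'
python3 -m handwheel '[[0.085,[0.01,0,0],[0,0,0]],[0.085,[0,0,0],[0,0,0]],[0.085,[0,0,0],[0,0,0]],[0.085,[0,0,0],[0,0,0]]]'
python3 - <<'E'
from h import *
go(.5405,.127,-.030)
for n in ('wrist',):cv2.imwrite(f'pics/p16{n}.png',ctrl.get_image(n)[:,:,::-1])
E
python3 mw.py dish_mid .5405 .127 0
python3 - <<'E'
from h import *
go(.5405,.127,-.030)
E
```

```text
t: 25.33
tool_pos: [0.5407, 0.126, 0.0907]
tool_rot: [2.084, 0.265, -2.09]
contact_force: [-0.4, 0.2, -0.4]
opening: 0.0849
t: 25.67
tool_pos: [0.542, 0.1284, 0.0837]
tool_rot: [2.087, 0.268, -2.084]
contact_force: [0.6, -0.1, 0.0]
opening: 0.0846
t 25.6667 pos [0.542  0.1284 0.0837] open 0.0846 F [ 0.6 -0.1  0. ] shift tool mm [113.7   1.    2. ] q [ 0.1  -0.01  1.88  0.    1.27  1.41]
dish_mid [210.5 152.5 300.5 240.5] [0.5397 0.1269] [-0.7 -0.7  0.7  0.9] [0.96]
t 25.8167 pos [0.5422 0.1282 0.084 ] open 0.085 F [-0.8 -0.2 -0.1] shift tool mm [114.    0.7   2.2] q [ 0.1  -0.01  1.88  0.    1.27  1.41]
```

View pics/p16wrist.png

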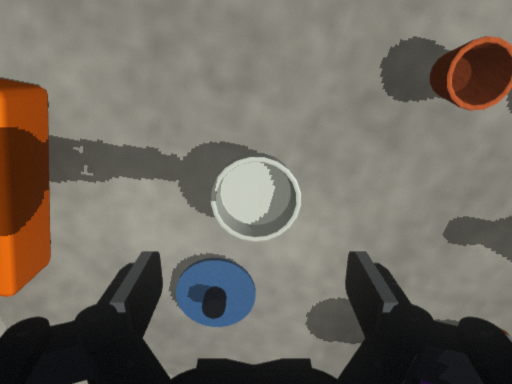

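```bash
python3 -m handwheel '[[0.085,[0.01,0.0006,0.0024],[0,0,0]],[0.085,[0.02,0,0],[0,0,0]],[0.085,[0.025,0,0],[0,0,0]],[0.085,[0.02,0,0],[0,0,0]],[0.085,[0.013,0,0],[0,0,0]],[0.085,[0.009,0,0],[0,0,0]],[0.085,[0.007,0,0],[0,0,0]],[0.085,[0.005,0,0],[0,0,0]],[0.085,[0.003,0,0],[0,0,0]],[0.085,[0.002,0,0],[0,0,0]]]'
python3 -m handwheel '[[0.085,[0,0,0],[0,0,0]],[0.085,[0,0,0],[0,0,0]],[0.085,[0,0,0],[0,0,0]]]'
python3 - <<'E'
from h import *
go(.5398,.127,-.030)
for n in ('wrist',):cv2.imwrite(f'pics/p17{n}.png',ctrl.get_image(n)[:,:,::-1])
E
```

```text
t: 26.65
tool_pos: [0.54, 0.1265, -0.0308]
tool_rot: [2.087, 0.267, -2.084]
contact_force: [0.3, -0.9, 0.4]
opening: 0.0851
t: 26.9
tool_pos: [0.54, 0.1265, -0.0305]
tool_rot: [2.087, 0.267, -2.084]
contact_force: [-0.5, 0.2, 0.2]
opening: 0.0854
t 26.9 pos [ 0.54    0.1265 -0.0305] open 0.0854 F [-0.5  0.2  0.2] shift tool mm [-0.5 -0.5  0.1] q [0.1  0.15 1.93 0.   1.06 1.41]
```

View pics/p17wrist.png

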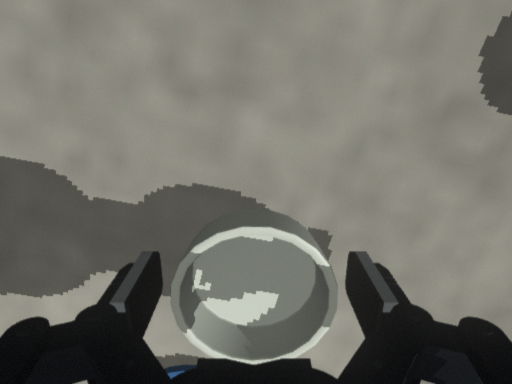

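```bash
python3 -m handwheel '[[0.055,[0,0,0],[0,0,0]],[0.055,[0,0,0],[0,0,0]],[0.055,[0,0,0],[0,0,0]],[0.055,[0,0,0],[0,0,0]],[0.055,[0,0,0],[0,0,0]],[0.055,[0,0,0],[0,0,0]],[0.055,[0,0,0],[0,0,0]]]' 40
python3 -m handwheel '[[0.055,[-0.004,0,0],[0,0,0]],[0.055,[-0.012,0,0],[0,0,0]],[0.055,[-0.022,0,0],[0,0,0]],[0.055,[-0.03,0,0],[0,0,0]],[0.055,[-0.03,0,0],[0,0,0]],[0.055,[-0.03,0,0],[0,0,0]],[0.055,[-0.03,0,0],[0,0,0]],[0.055,[-0.022,0,0],[0,0,0]],[0.055,[-0.01,0,0],[0,0,0]],[0.055,[0,0,0],[0,0,0]]]'
python3 -m handwheel '[[0.055,[0,0,0],[0,0,0]],[0.055,[0,0,0],[0,0,0]]]'
python3 - <<'E'
from h import *
go(.5,.365,.16)
for n in ('wrist',):cv2.imwrite(f'pics/p18{n}.png',ctrl.get_image(n)[:,:,::-1])
E
```

```text
t: 27.53
tool_pos: [0.5401, 0.1265, -0.0305]
tool_rot: [2.087, 0.267, -2.084]
contact_force: [-0.1, -0.7, 5.2]
opening: 0.0632
t: 28.37
tool_pos: [0.5409, 0.1266, 0.1622]
tool_rot: [2.091, 0.267, -2.08]
contact_force: [-0.0, 0.9, 0.8]
opening: 0.0628
t: 28.53
tool_pos: [0.5378, 0.1263, 0.1563]
tool_rot: [2.082, 0.267, -2.09]
contact_force: [-0.5, -0.0, -1.8]
opening: 0.0628
t 28.5333 pos [0.5378 0.1263 0.1563] open 0.0628 F [-0.5 -0.  -1.8] shift tool mm [  -3.6 -240.5  -23.5] q [ 0.1  -0.09  1.82  0.    1.41  1.41]
```

View pics/p18wrist.png

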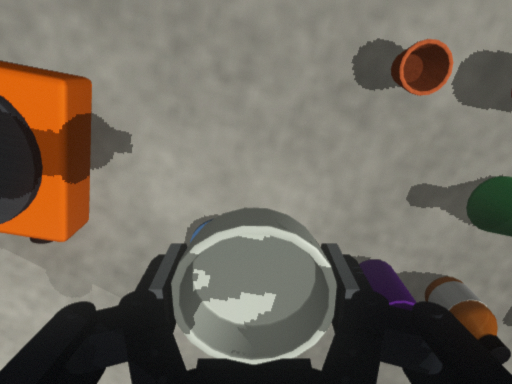

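```bash
python3 -m handwheel '[[0.055,[0,-0.012,-0.0011],[0,0,0]],[0.055,[0,-0.025,-0.0022],[0,0,0]],[0.055,[0,-0.035,-0.0031],[0,0,0]],[0.055,[0,-0.035,-0.0031],[0,0,0]],[0.055,[0,-0.035,-0.0031],[0,0,0]],[0.055,[0,-0.035,-0.0031],[0,0,0]],[0.055,[0,-0.03,-0.0027],[0,0,0]],[0.055,[0,-0.02,-0.0018],[0,0,0]],[0.055,[0,-0.01,-0.001],[0,0,0]],[0.055,[0,-0.004,-0.0004],[0,0,0]]]'
python3 -m handwheel '[[0.055,[0,0,0],[0,0,0]],[0.055,[0,0,0],[0,0,0]],[0.055,[0,0,0],[0,0,0]],[0.055,[0,0,0],[0,0,0]]]'
python3 - <<'E'
from h import *
go(.5,.365,.1135)
for n in ('wrist','scene'):cv2.imwrite(f'pics/p19{n}.png',ctrl.get_image(n)[:,:,::-1])
E
```

```text
t: 29.42
tool_pos: [0.4982, 0.3666, 0.1574]
tool_rot: [2.082, 0.269, -2.086]
contact_force: [-0.3, -0.6, -0.5]
opening: 0.0629
t: 29.75
tool_pos: [0.4999, 0.364, 0.1588]
tool_rot: [2.087, 0.265, -2.087]
contact_force: [0.2, 0.2, -0.4]
opening: 0.0631
t 29.75 pos [0.4999 0.364  0.1588] open 0.0631 F [ 0.2  0.2 -0.4] shift tool mm [45.3 -1.  -0.3] q [ 0.51  0.07  1.67 -0.    1.41  1.83]
```

View pics/p19wrist.png

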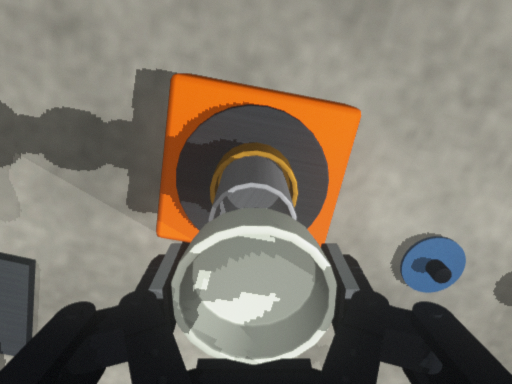

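```bash
python3 -m handwheel '[[0.055,[0.006,-0.0006,-0.0002],[0,0,0]],[0.055,[0.008,0,0],[0,0,0]],[0.055,[0.007,0,0],[0,0,0]],[0.055,[0.006,0,0],[0,0,0]],[0.055,[0.004,0,0],[0,0,0]],[0.055,[0.003,0,0],[0,0,0]],[0.055,[0.002,0,0],[0,0,0]],[0.055,[0,0,0],[0,0,0]],[0.055,[0,0,0],[0,0,0]],[0.055,[0,0,0],[0,0,0]]]'
python3 -m handwheel '[[0.055,[0.003,0,0],[0,0,0]],[0.055,[0.002,0,0],[0,0,0]],[0.055,[0.001,0,0],[0,0,0]],[0.055,[0,0,0],[0,0,0]],[0.055,[0,0,0],[0,0,0]]]'
```

```text
t: 30.68
tool_pos: [0.4998, 0.3659, 0.1233]
tool_rot: [2.087, 0.268, -2.085]
contact_force: [0.1, 0.1, -1.0]
opening: 0.0631
t: 31.1
tool_pos: [0.4994, 0.3657, 0.1166]
tool_rot: [2.085, 0.267, -2.086]
contact_force: [0.6, -0.2, -1.6]
opening: 0.0628
```

```bash
python3 -m handwheel '[[0.055,[0.0015,0.0006,-0.0004],[0,0,0]],[0.055,[0.001,0,0],[0,0,0]],[0.055,[0,0,0],[0,0,0]],[0.055,[0,0,0],[0,0,0]]]'
python3 -m handwheel '[[0.055,[0.0008,0,0],[0,0,0]],[0.055,[0,0,0],[0,0,0]],[0.055,[0,0,0],[0,0,0]]]'
```

```text
t: 31.43
tool_pos: [0.5, 0.3652, 0.1142]
tool_rot: [2.085, 0.267, -2.086]
contact_force: [0.4, -0.3, -1.5]
opening: 0.0632
t: 31.68
tool_pos: [0.5001, 0.3653, 0.1136]
tool_rot: [2.086, 0.267, -2.086]
contact_force: [0.6, -0.4, -1.6]
opening: 0.063
```

```bash
python3 -m handwheel '[[0.055,[0.001,0,0],[0,0,0]],[0.055,[0,0,0],[0,0,0]],[0.055,[0,0,0],[0,0,0]]]'
python3 -m handwheel '[[0.055,[0.001,0,0],[0,0,0]],[0.055,[0,0,0],[0,0,0]],[0.055,[0,0,0],[0,0,0]]]'
```

```text
t: 31.93
tool_pos: [0.5004, 0.3655, 0.1135]
tool_rot: [2.087, 0.268, -2.085]
contact_force: [-2.5, -0.5, 5.6]
opening: 0.0629
t: 32.18
tool_pos: [0.5008, 0.3656, 0.1136]
tool_rot: [2.088, 0.268, -2.084]
contact_force: [-2.2, -1.2, 8.4]
opening: 0.0631
```

```bash
python3 -m handwheel '[[0.055,[-0.0015,0,0],[0,0,0]],[0.068,[0,0,0],[0,0,0]],[0.075,[0,0,0],[0,0,0]],[0.085,[0,0,0],[0,0,0]],[0.085,[0,0,0],[0,0,0]],[0.085,[0,0,0],[0,0,0]],[0.085,[-0.005,0,0],[0,0,0]],[0.085,[-0.02,0,0],[0,0,0]],[0.085,[-0.03,0,0],[0,0,0]],[0.085,[-0.03,0,0],[0,0,0]]]'
python3 -m handwheel '[[0.085,[-0.025,0,0],[0,0,0]],[0.085,[-0.02,0,0],[0,0,0]],[0.085,[0,0,0],[0,0,0]],[0.085,[0,0,0],[0,0,0]],[0.085,[0,0,0],[0,0,0]],[0.085,[0,0,0],[0,0,0]]]'
python3 - <<'E'
from h import *
go(.433,.1354,.2)
for n in ('wrist',):cv2.imwrite(f'pics/p20{n}.png',ctrl.get_image(n)[:,:,::-1])
E
python3 mw.py dish_mid .5 .365 .144 cover_mid .433 .1354 0
```

```text
t: 33.02
tool_pos: [0.4993, 0.3648, 0.1979]
tool_rot: [2.082, 0.266, -2.088]
contact_force: [0.3, -0.3, 0.3]
opening: 0.0847
t: 33.52
tool_pos: [0.4992, 0.3648, 0.2407]
tool_rot: [2.082, 0.266, -2.088]
contact_force: [0.7, -0.2, -0.2]
opening: 0.085
t 33.5167 pos [0.4992 0.3648 0.2407] open 0.085 F [ 0.7 -0.2 -0.2] shift tool mm [ 41.3 205.2 121.8] q [0.51 0.02 1.58 0.   1.55 1.83]
dish_mid [209.5 142.5 295.5 227.5] [0.5005 0.3665] [-0.8 -0.4  0.8  0.6] [0.95]
cover_mid [375.5 206.5 428.5 254.5] [0.4324 0.1359] [-0.5 -0.1  0.4  0.1] [0.77]
```

View pics/p20wrist.png

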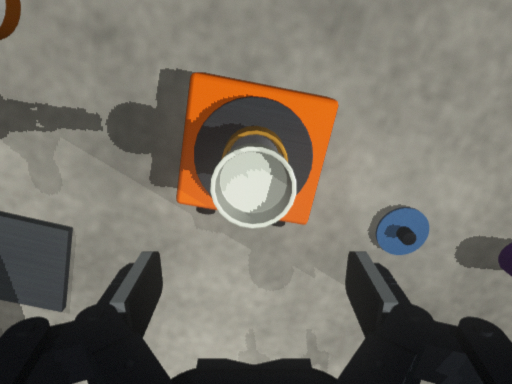

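```bash
python3 -m handwheel '[[0.05,[0,0.015,0.0089],[0,0,0]],[0.05,[0,0.028,0.0167],[0,0,0]],[0.05,[0,0.03,0.0178],[0,0,0]],[0.05,[0,0.03,0.0178],[0,0,0]],[0.05,[0.01,0.03,0.0178],[0,0,0]],[0.05,[0.02,0.03,0.0178],[0,0,0]],[0.05,[0.025,0.02,0.0119],[0,0,0]],[0.05,[0.03,0.015,0.0089],[0,0,0]],[0.05,[0.03,0.007,0.0043],[0,0,0]],[0.05,[0.025,0,0],[0,0,0]]]'
python3 -m handwheel '[[0.05,[0.015,0,0],[0,0,0]],[0.05,[0.005,0,0],[0,0,0]],[0.05,[0,0,0],[0,0,0]],[0.05,[0,0,0],[0,0,0]],[0.05,[0,0,0],[0,0,0]]]'
python3 - <<'E'
from h import *
go(.4325,.1356,-.022)
for n in ('wrist',):cv2.imwrite(f'pics/p21{n}.png',ctrl.get_image(n)[:,:,::-1])
E
python3 mw.py cover_mid .433 .1354 0
python3 - <<'E'
from h import *
go(.4325,.1356,-.022)
E
```

```text
t: 34.55
tool_pos: [0.4324, 0.1345, 0.1006]
tool_rot: [2.085, 0.264, -2.088]
contact_force: [-0.2, -0.7, -0.7]
opening: 0.05
t: 34.97
tool_pos: [0.4351, 0.1365, 0.0847]
tool_rot: [2.089, 0.268, -2.083]
contact_force: [0.2, -0.2, 0.2]
opening: 0.05
t 34.9667 pos [0.4351 0.1365 0.0847] open 0.05 F [ 0.2 -0.2  0.2] shift tool mm [106.7   0.2   3. ] q [ 0.14 -0.27  2.11  0.    1.3   1.46]
cover_mid [209.5 142.5 298.5 228.5] [0.4322 0.136 ] [-0.2  0.2  0.2 -0.2] [0.87]
t 35.1167 pos [0.4349 0.1364 0.0845] open 0.0499 F [-0.4  0.3  0.6] shift tool mm [106.5   0.2   2.8] q [ 0.14 -0.27  2.11 -0.    1.3   1.46]
```

View pics/p21wrist.png

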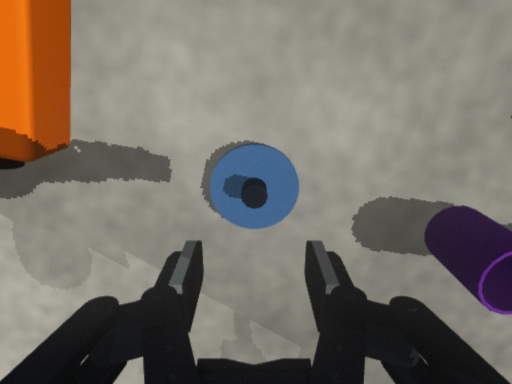

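```bash
python3 -m handwheel '[[0.05,[0.01,0,0.0027],[0,0,0]],[0.05,[0.02,0,0],[0,0,0]],[0.05,[0.025,0,0],[0,0,0]],[0.05,[0.02,0,0],[0,0,0]],[0.05,[0.012,0,0],[0,0,0]],[0.05,[0.007,0,0],[0,0,0]],[0.05,[0.005,0,0],[0,0,0]],[0.05,[0.003,0,0],[0,0,0]],[0.05,[0.002,0,0],[0,0,0]],[0.05,[0.001,0,0],[0,0,0]]]'
python3 -m handwheel '[[0.05,[0,0,0],[0,0,0]],[0.05,[0,0,0],[0,0,0]],[0.05,[0,0,0],[0,0,0]]]'
python3 - <<'E'
from h import *
go(.4323,.136,-.022)
for n in ('wrist',):cv2.imwrite(f'pics/p22{n}.png',ctrl.get_image(n)[:,:,::-1])
E
```

```text
t: 35.95
tool_pos: [0.4319, 0.1356, -0.0215]
tool_rot: [2.087, 0.267, -2.084]
contact_force: [0.3, -0.1, -0.7]
opening: 0.0503
t: 36.2
tool_pos: [0.4317, 0.1355, -0.0214]
tool_rot: [2.087, 0.267, -2.085]
contact_force: [-0.0, 0.6, -0.4]
opening: 0.0499
t 36.2 pos [ 0.4317  0.1355 -0.0214] open 0.0499 F [-0.   0.6 -0.4] shift tool mm [ 0.6 -0.3 -0.7] q [ 0.14 -0.11  2.17  0.    1.08  1.46]
```

View pics/p22wrist.png

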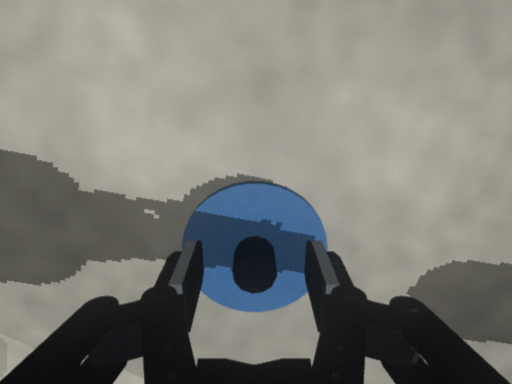

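```bash
python3 -m handwheel '[[0.01,[0,0,0],[0,0,0]],[0.01,[0,0,0],[0,0,0]],[0.01,[0,0,0],[0,0,0]],[0.01,[0,0,0],[0,0,0]],[0.01,[0,0,0],[0,0,0]],[0.01,[0,0,0],[0,0,0]],[0.01,[0,0,0],[0,0,0]]]' 40
python3 -m handwheel '[[0.01,[-0.005,0,0],[0,0,0]],[0.01,[-0.015,0,0],[0,0,0]],[0.01,[-0.025,0,0],[0,0,0]],[0.01,[-0.03,0,0],[0,0,0]],[0.01,[-0.03,0,0],[0,0,0]],[0.01,[-0.03,0,0],[0,0,0]],[0.01,[-0.03,0,0],[0,0,0]],[0.01,[-0.025,0,0],[0,0,0]],[0.01,[-0.015,0,0],[0,0,0]],[0.01,[0,0,0],[0,0,0]]]'
python3 -m handwheel '[[0.01,[0,0,0],[0,0,0]],[0.01,[0,0,0],[0,0,0]],[0.01,[0,0,0],[0,0,0]]]'
python3 - <<'E'
from h import *
go(.5004,.3658,.18)
for n in ('wrist',):cv2.imwrite(f'pics/p23{n}.png',ctrl.get_image(n)[:,:,::-1])
E
```

```text
t: 36.83
tool_pos: [0.4325, 0.1356, -0.0207]
tool_rot: [2.088, 0.267, -2.083]
contact_force: [0.2, -1.2, 5.7]
opening: 0.0185
t: 37.67
tool_pos: [0.4334, 0.1358, 0.1876]
tool_rot: [2.094, 0.267, -2.078]
contact_force: [0.4, 0.3, -0.6]
opening: 0.0184
t: 37.92
tool_pos: [0.4299, 0.1353, 0.1807]
tool_rot: [2.082, 0.267, -2.09]
contact_force: [0.6, -0.3, -1.4]
opening: 0.0187
t 37.9167 pos [0.4299 0.1353 0.1807] open 0.0187 F [ 0.6 -0.3 -1.4] shift tool mm [   0.3 -205.3 -126.4] q [ 0.14 -0.37  2.02  0.    1.49  1.46]
```

View pics/p23wrist.png

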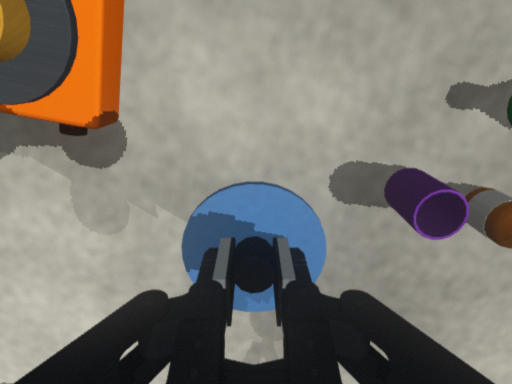

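```bash
python3 -m handwheel '[[0.01,[0,-0.01,-0.0061],[0,0,0]],[0.01,[0,-0.02,-0.0121],[0,0,0]],[0.01,[0,-0.03,-0.0182],[0,0,0]],[0.01,[0,-0.03,-0.0182],[0,0,0]],[0.01,[0,-0.03,-0.0182],[0,0,0]],[0.01,[0,-0.03,-0.0182],[0,0,0]],[0.01,[0,-0.025,-0.0151],[0,0,0]],[0.01,[0,-0.016,-0.0097],[0,0,0]],[0.01,[0,-0.01,-0.0061],[0,0,0]],[0.01,[0,-0.0045,-0.0026],[0,0,0]]]'
python3 -m handwheel '[[0.01,[0,0,0],[0,0,0]],[0.01,[0,0,0],[0,0,0]],[0.01,[0,0,0],[0,0,0]],[0.01,[0,0,0],[0,0,0]],[0.01,[0,0,0],[0,0,0]]]'
python3 - <<'E'
from h import *
go(.5004,.3658,.155)
for n in ('wrist','scene'):cv2.imwrite(f'pics/p24{n}.png',ctrl.get_image(n)[:,:,::-1])
go(.5004,.3658,.155)
E
```

```text
t: 38.8
tool_pos: [0.4995, 0.3674, 0.1817]
tool_rot: [2.083, 0.268, -2.086]
contact_force: [-0.3, -0.6, -0.9]
opening: 0.0183
t: 39.22
tool_pos: [0.4999, 0.365, 0.1833]
tool_rot: [2.087, 0.266, -2.086]
contact_force: [-0.2, -0.3, -1.2]
opening: 0.0182
t 39.2167 pos [0.4999 0.365  0.1833] open 0.0182 F [-0.2 -0.3 -1.2] shift tool mm [28.3 -0.7 -0.7] q [ 0.51  0.05  1.65 -0.    1.45  1.83]
t 39.3167 pos [0.4999 0.3652 0.1833] open 0.0184 F [-0.6  0.2 -1.7] shift tool mm [28.3 -0.5 -0.6] q [ 0.51  0.05  1.64 -0.    1.45  1.83]
```

View pics/p24wrist.png

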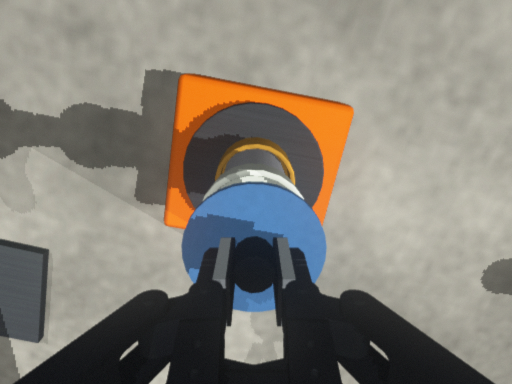

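```bash
python3 -m handwheel '[[0.01,[0.005,-0.0002,-0.0006],[0,0,0]],[0.01,[0.006,0,0],[0,0,0]],[0.01,[0.005,0,0],[0,0,0]],[0.01,[0.003,0,0],[0,0,0]],[0.01,[0.002,0,0],[0,0,0]],[0.01,[0,0,0],[0,0,0]],[0.01,[0,0,0],[0,0,0]],[0.01,[0,0,0],[0,0,0]]]'
python3 -m handwheel '[[0.01,[0.002,0,0],[0,0,0]],[0.01,[0.002,0,0],[0,0,0]],[0.01,[0.001,0,0],[0,0,0]],[0.01,[0,0,0],[0,0,0]],[0.01,[0,0,0],[0,0,0]],[0.01,[0,0,0],[0,0,0]]]'
```

```text
t: 39.98
tool_pos: [0.5005, 0.3662, 0.1623]
tool_rot: [2.086, 0.267, -2.085]
contact_force: [-0.0, -0.6, 0.2]
opening: 0.0185
t: 40.48
tool_pos: [0.5004, 0.3661, 0.157]
tool_rot: [2.086, 0.267, -2.086]
contact_force: [-0.1, -0.1, -0.1]
opening: 0.0184
```

```bash
python3 -m handwheel '[[0.01,[0.001,0,0],[0,0,0]],[0.01,[0,0,0],[0,0,0]],[0.01,[0,0,0],[0,0,0]]]'
python3 -m handwheel '[[0.01,[0.001,0,0],[0,0,0]],[0.01,[0,0,0],[0,0,0]],[0.01,[0,0,0],[0,0,0]]]'
python3 -m handwheel '[[0.01,[0.001,0,0],[0,0,0]],[0.01,[0,0,0],[0,0,0]],[0.01,[0,0,0],[0,0,0]]]'
```

```text
t: 40.73
tool_pos: [0.5004, 0.3661, 0.1559]
tool_rot: [2.086, 0.267, -2.086]
contact_force: [-1.0, -0.3, -1.6]
opening: 0.0184
t: 40.98
tool_pos: [0.5006, 0.3662, 0.1557]
tool_rot: [2.087, 0.267, -2.085]
contact_force: [0.0, -0.2, 1.6]
opening: 0.0184
t: 41.23
tool_pos: [0.5009, 0.3663, 0.1557]
tool_rot: [2.087, 0.268, -2.084]
contact_force: [-0.9, -0.7, 5.4]
opening: 0.019
```

```bash
python3 -m handwheel '[[0.01,[-0.0015,0,0],[0,0,0]],[0.03,[0,0,0],[0,0,0]],[0.05,[0,0,0],[0,0,0]],[0.05,[0,0,0],[0,0,0]],[0.05,[0,0,0],[0,0,0]],[0.05,[-0.005,0,0],[0,0,0]],[0.05,[-0.015,0,0],[0,0,0]],[0.05,[-0.025,0,0],[0,0,0]],[0.05,[-0.03,0,0],[0,0,0]],[0.05,[-0.02,0,0],[0,0,0]]]'
python3 -m handwheel '[[0.05,[-0.01,0,0],[0,0,0]],[0.05,[0,0,0],[0,0,0]],[0.05,[0,0,0],[0,0,0]],[0.05,[0,0,0],[0,0,0]],[0.05,[0,0,0],[0,0,0]]]'
python3 - <<'E'
from h import *
go(.5004,.3658,.155)
for n in ('wrist','scene'):cv2.imwrite(f'pics/p25{n}.png',ctrl.get_image(n)[:,:,::-1])
im=cv2.imread('pics/p25scene.png')[200:330,290:450];cv2.imwrite('pics/p25z.png',cv2.resize(im,None,fx=4,fy=4))
E
python3 mw.py cover_mid .5004 .3658 .176
```

```text
t: 42.07
tool_pos: [0.5012, 0.3666, 0.2551]
tool_rot: [2.091, 0.269, -2.082]
contact_force: [0.9, -0.4, 1.0]
opening: 0.0498
t: 42.48
tool_pos: [0.4995, 0.3655, 0.258]
tool_rot: [2.081, 0.266, -2.089]
contact_force: [-1.1, -0.4, 0.1]
opening: 0.0498
t 42.4833 pos [0.4995 0.3655 0.258 ] open 0.0498 F [-1.1 -0.4  0.1] shift tool mm [ 1.03e+02 -1.00e-01 -1.30e+00] q [0.51 0.01 1.56 0.   1.57 1.83]
cover_mid [207.5 137.5 298.5 224.5] [0.5005 0.3669] [ 0.2 -0.  -0.2  0. ] [0.93]
```

View pics/p25wrist.png

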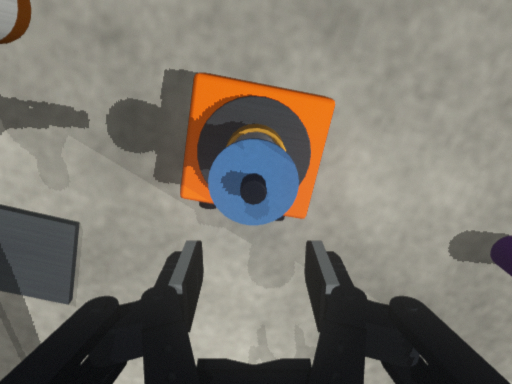

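View pics/p25z.png

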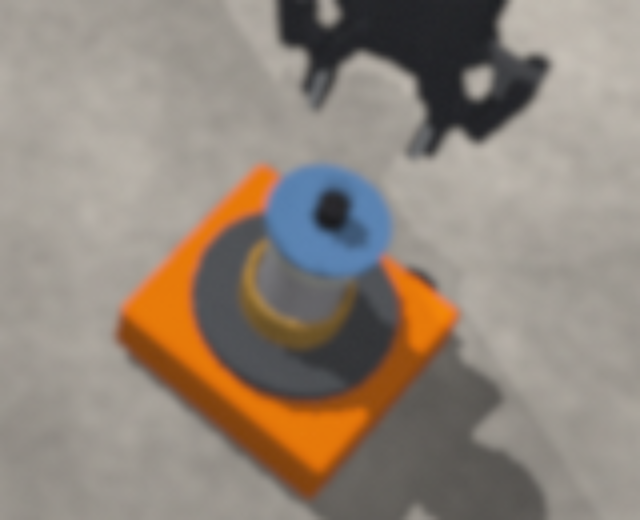

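Wrist view: the blue cover lies level and centred at (253,182); the scene view shows an upright stack with the fingers clear. The cover's silhouette fits its seated height to within 0.3 px. I'm handing the job in.

```bash
python3 - <<'E'
from station import ctrl
print(ctrl.finish_job(),ctrl.get_obs()['t'])
E
```

```text
the job is handed in; nothing more can be done
the job is handed in; nothing more can be done
```

The steam bath is built on the orange hotplate: block, beaker, dish and cover, each set down until it touched and let go before the next. I handed it in a little after 42.5 s. The hand-in gives no verdict, so the result rests on my own checks.

- **Last position checks (wrist camera):** block at (0.4998, 0.3647), beaker at (0.5003, 0.3656), dish at (0.5005, 0.3665) and cover at (0.5005, 0.3669). Each is within about 1.5 mm of the part below. The plate centre was estimated at about (0.4997, 0.364). The outlines of the beaker, dish and cover match their seated heights to about 1 px. The fingers were about 100 mm above the stack.
- **Bystanders:** I did not touch any of them as far as I could see, but I did not re-measure their positions at the end.

**Checks that failed or disagreed:**
- **First grasp:** it closed on nothing above the block. The pictures showed the fingertips ending about 37 mm short of the reported TCP, not at it. I used that offset for all four grasps, and the set-down contacts came at the expected heights.
- **Grip opening:** it read 1.5 to 3 mm less than the known diameters.
- **Block and beaker refit:** with the beaker standing in it, the block was partly hidden and fitted badly (up to 24 px off). The beaker's fit also came out poor (15 px) when the gripper was close round it. I disregarded both.
- **Plate centre:** the top and scene cameras disagreed by about 5 mm. I used a value between them, which the wrist camera supported to about 1.5 mm.

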